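# Square up test panels and start a dead-weight load test

### The job

Build the load-test pile from the panels lying on the bench, in the order copper, white, blue, black from the bottom up (some of these may be missing: skip those). One panel after another, lay the panel on the yellow jig, slide it fully home into the corner formed by the steel fences and let go of it there, then grip it afresh and lay it squarely on the steel loading block, flush with the block and the panels under it. Stand the brass weight centred on the finished pile, then press the green start button of the timer; leave all the other things on the bench where they are.

Things in the scene. Friction and masses are not known exactly. Their poses are not given: they have to be found in the camera images.
- panel_copper: Copper-coloured test panel, a flat rigid rectangle 90 (its x) x 45 (its y) x 8 thick (z) mm; origin at the centre of its underside, z up, the same either way round. It starts flat on the bench in front of the robot to the right, at any of four places and at some yaw. May be absent.
- panel_white: White test panel, a flat rigid rectangle 90 (its x) x 45 (its y) x 8 thick (z) mm; origin at the centre of its underside, z up, the same either way round. It starts flat on the bench in front of the robot to the right, at any of four places and at some yaw. May be absent.
- panel_blue: Blue test panel, a flat rigid rectangle 90 (its x) x 45 (its y) x 8 thick (z) mm; origin at the centre of its underside, z up, the same either way round. It starts flat on the bench in front of the robot to the right, at any of four places and at some yaw. May be absent.
- panel_black: Black test panel, a flat rigid rectangle 90 (its x) x 45 (its y) x 8 thick (z) mm; origin at the centre of its underside, z up, the same either way round. It starts flat on the bench in front of the robot to the right, at any of four places and at some yaw. May be absent.
- jig: Fixed squaring jig: yellow base plate 150 (x) x 100 (y) x 12 high mm; its top is the bed. Origin at the centre of its underside, z up, x roughly away from the robot, y roughly to the robot's left; yaw varies. On the bed stand three steel fence blocks, 8 mm high (as a panel is thick): two side fences along +y and one end fence at +x (see nest, end_fence); the other two sides are open.
- nest (a point): Centre of the bed (12 mm above the bench), axes as the jig's: where the centre of a panel's underside lies when it is home, panel x along jig x. The two side fences, each 14 mm long, centred at x = -38 and +38 mm, have inner faces at y = +22.5 mm; both touch the panel's long side. Between them is a free gap of 62 mm for a finger.
- end_fence (a point): Middle of the end fence's inner face at bed height, x = +45 mm from nest; the fence is 24 mm wide in y. It touches the middle of the panel's short end.
- anvil: Fixed loading stand: a grey foot 130 x 90 x 8 mm carrying a steel loading block of exactly a panel's outline, 90 (x) x 45 (y) mm, whose top is 25 mm above the bench. Origin at the centre of its underside, z up, long axis along its x; yaw varies.
- anvil_top (a point): Centre of the top face of the loading block, 25 mm above the bench, axes as the stand's. The pile is built here, panel x along the block's x (either way round).
- weight: Loose brass weight, 0.4 kg, round about its z: body 56 mm in diameter and 20 mm high, above it a neck of 16 mm diameter (z 20 to 26 mm) and a grip knob 26 mm in diameter from z = 26 to 48 mm. Origin at the centre of its underside. Stands on the bench beyond the jig to the left.
- start (a joint): Travel of the green start button, m: 0 up, 0.006 fully down; sprung, about 4 N fully down. 4.5 mm or more counts as pressed.
- start_top (a point): Centre of the top of the green start button (28 mm across), on the fixed white timer box at the left (box 85 x 95 x 30 mm high); press straight down.
- green_tile: Bystander: loose green square tile 50 x 50 x 8 mm; not one of the panels. Origin centre of underside.
- petri: Bystander: clear open dish, 84 mm across, 14 mm high. Origin centre of underside.
- spatula: Bystander: lab spatula, 160 mm long, lying flat at the far left. Origin under its middle.
- beaker: Bystander: glass beaker, 68 mm across, 85 mm high. Origin centre of underside.
- jar: Bystander: amber jar, 60 mm across, 80 mm high. Origin centre of underside.

How it is judged:
On the way, in this order (a step that is already met when the one before it is completed fails the run):
1. the copper panel lies home in the corner of the jig, against the end fence and both side fences, let go (x of panel_copper in the frame of nest between -0.0018 and 0.0018 m and y of panel_copper in the frame of nest between -0.0018 and 0.0018 m and z of panel_copper in the frame of nest between -0.003 and 0.003 m and angle between the x axis of panel_copper and the x axis of jig, either way round below 0.04 rad and contact force between the fingers and panel_copper below 0.3 N and linear speed of panel_copper below 0.02 m/s), for 0.2 s.
2. the copper panel lies squarely on the pile on the loading block, let go (x of panel_copper in the frame of anvil_top between -0.005 and 0.005 m and y of panel_copper in the frame of anvil_top between -0.005 and 0.005 m and z of panel_copper in the frame of anvil_top between -0.003 and 0.003 m and angle between the x axis of panel_copper and the x axis of anvil, either way round below 0.08 rad and angle between panel_copper's own z axis and vertical below 0.06 rad and contact force between the fingers and panel_copper below 0.3 N and linear speed of panel_copper below 0.02 m/s), for 0.2 s.
3. the white panel lies home in the corner of the jig, against the end fence and both side fences, let go (x of panel_white in the frame of nest between -0.0018 and 0.0018 m and y of panel_white in the frame of nest between -0.0018 and 0.0018 m and z of panel_white in the frame of nest between -0.003 and 0.003 m and angle between the x axis of panel_white and the x axis of jig, either way round below 0.04 rad and contact force between the fingers and panel_white below 0.3 N and linear speed of panel_white below 0.02 m/s), for 0.2 s.
4. the white panel lies squarely on the pile on the loading block, let go (x of panel_white in the frame of anvil_top between -0.005 and 0.005 m and y of panel_white in the frame of anvil_top between -0.005 and 0.005 m and z of panel_white in the frame of anvil_top between -0.003 and 0.011 m and angle between the x axis of panel_white and the x axis of anvil, either way round below 0.08 rad and angle between panel_white's own z axis and vertical below 0.06 rad and z of panel_white in the frame of panel_copper above 0.005 m and contact force between the fingers and panel_white below 0.3 N and linear speed of panel_white below 0.02 m/s), for 0.2 s.
5. the blue panel lies home in the corner of the jig, against the end fence and both side fences, let go (x of panel_blue in the frame of nest between -0.0018 and 0.0018 m and y of panel_blue in the frame of nest between -0.0018 and 0.0018 m and z of panel_blue in the frame of nest between -0.003 and 0.003 m and angle between the x axis of panel_blue and the x axis of jig, either way round below 0.04 rad and contact force between the fingers and panel_blue below 0.3 N and linear speed of panel_blue below 0.02 m/s), for 0.2 s.
6. the blue panel lies squarely on the pile on the loading block, let go (x of panel_blue in the frame of anvil_top between -0.005 and 0.005 m and y of panel_blue in the frame of anvil_top between -0.005 and 0.005 m and z of panel_blue in the frame of anvil_top between -0.003 and 0.019 m and angle between the x axis of panel_blue and the x axis of anvil, either way round below 0.08 rad and angle between panel_blue's own z axis and vertical below 0.06 rad and z of panel_blue in the frame of panel_copper above 0.005 m and z of panel_blue in the frame of panel_white above 0.005 m and contact force between the fingers and panel_blue below 0.3 N and linear speed of panel_blue below 0.02 m/s), for 0.2 s.
7. the black panel lies home in the corner of the jig, against the end fence and both side fences, let go (x of panel_black in the frame of nest between -0.0018 and 0.0018 m and y of panel_black in the frame of nest between -0.0018 and 0.0018 m and z of panel_black in the frame of nest between -0.003 and 0.003 m and angle between the x axis of panel_black and the x axis of jig, either way round below 0.04 rad and contact force between the fingers and panel_black below 0.3 N and linear speed of panel_black below 0.02 m/s), for 0.2 s.
8. the black panel lies squarely on the pile on the loading block, let go (x of panel_black in the frame of anvil_top between -0.005 and 0.005 m and y of panel_black in the frame of anvil_top between -0.005 and 0.005 m and z of panel_black in the frame of anvil_top between -0.003 and 0.019 m and angle between the x axis of panel_black and the x axis of anvil, either way round below 0.08 rad and angle between panel_black's own z axis and vertical below 0.06 rad and z of panel_black in the frame of panel_copper above 0.005 m and z of panel_black in the frame of panel_white above 0.005 m and z of panel_black in the frame of panel_blue above 0.005 m and contact force between the fingers and panel_black below 0.3 N and linear speed of panel_black below 0.02 m/s), for 0.2 s.
9. the weight stands centred on top of the finished pile, let go (horizontal distance between weight and anvil_top below 0.01 m and angle between weight's own z axis and vertical below 0.06 rad and linear speed of weight below 0.02 m/s and contact force between the fingers and weight below 0.3 N and z of weight in the frame of panel_copper above 0.005 m and z of weight in the frame of panel_white above 0.005 m and z of weight in the frame of panel_blue above 0.005 m and z of weight in the frame of panel_black above 0.005 m and z of weight in the frame of anvil_top below 0.028 m), for 0.2 s.
10. with the loaded pile standing, the timer's start button is pressed fully down (all of step 9 and value of joint start above 0.0045 m), for 0.05 s.
At the end, for the whole second after the job is handed in: All present panels lie flat in one pile on the block, copper, white, blue, black upwards, each within 5 mm of the block's centre along either side and turned under 0.08 rad; the weight stands upright on top within 10 mm of the centre; all let go and at rest (all of step 2 and all of step 4 and all of step 6 and all of step 8 and all of step 9); the robot touches nothing.
It fails at once if another thing on the bench is pushed or carried away (more than 4 cm) (distance of any of green_tile, petri, spatula, beaker, jar from where it was at the start of the episode above 0.04 m).
Of panel_copper, panel_white, panel_blue, panel_black only 2 to 3 are there at a start; the rules pass over those that are not, and their reading is None.
At some moment in a run one of weight may be knocked a few centimetres aside while the robot is not near it.
Once in a run the grip may slacken for a moment while it holds something.
It also fails if it takes over 210 s, if anything falls off the work surface, if the arm or the gripper's body presses on something with over 40 N, if the wrist force passes 120 N, or if a joint passes its speed limit or range.

### The arm

A 6-joint arm with a two-finger parallel gripper is mounted at the origin on the work surface. World frame = base frame: x ahead of the robot, y to its left, z up, the work surface at z = 0. Lengths are in m, angles in rad, forces in N, time in s.
With the tool pointing down it reaches from about 0.375 to 0.9 m from the base axis. Payload 3.1 kg.
Tool frame: the origin (TCP) lies on the centre line of the jaws, within the pads' length; the fingertips stand 17 mm ahead of it and the grasp point (between the pads) lies 2 mm behind it; y points along the fingers, z is the direction in which the jaws open and shut, and the axes are right-handed (so a half turn about y gives the same grasp; the last joint's range is limited). The gripper opens to 85 mm and grips with 20 to 120 N. Pads are 22 mm wide; open, the fingers measure 114 mm over their backs; the gripper's body (76 mm by 85 mm) begins 54 mm behind the grasp point. The pads swing forward as they close: fully open they stand 13 mm farther back than shut.
Start: joints at [1.113, 0.527, 1.433, -0, 1.181, -0.178], TCP at [0.173, 0.601, 0.248] pointing down, gripper open.
Joint ranges: [-3.08, 3.08], [-0.75, 2.2], [0.22, 2.44], [-1.43, 4.57], [0, 2.65], [-2.85, 2.85]. Speed limits (rad/s): [2.79, 2.79, 3.14, 3.14, 3.14, 3.14].

### API

Orientations are given as a unit quaternion [x, y, z, w].
In Python, from station import manip gives the robot as it stands.
- The arm moves only by the shell command python3 -m handwheel 'ROWS' [FORCE]. ROWS is JSON, one flat list of numbers, 7 for each row, row after row: the shift along the tool's x, y, z in cm, then the turn, a rotation vector about the tool's x, y, z in rad, then the finger opening in cm, from 0 to 8.54. A call has 1 to 10 rows; each row is the pose to reach, as a shift and turn from the pose commanded when the call began, along the tool's axes at that moment; what a row does not reach only later rows make up. A row lasts 1/12 s, in which the tool goes at most 41.7 mm and 7.16 degrees, less where a joint would pass 70% of its speed; a pose out of reach is approached as far as the arm can. A call with a gripper value outside its range is refused whole. The fingers move at their own pace and stop on an object; FORCE is the grip in N (left out, the last holds). Time passes only in rows, so rows that repeat a pose let the fingers close. It gives the time, the measured TCP pose, the force and the opening at its end, in the units of the state.
- manip.sense(): the state, without advancing time (a new reading comes with each control period).
- manip.snapshot(name): name is "side" or "top" or "wrist"; returns a dict with "frame" (480x640x3 uint8, red, green, blue), "depth" (480x640 float32, m along the optical axis (not along the pixel's ray), 0 where there is no reading), "camera_matrix" (3x3 intrinsics, pixels), "rvec" (rotation vector, rad) and "tvec" (3), from world to camera coordinates, as OpenCV has them. Camera axes: x right, y down, z forward; pixel columns grow to the right and rows downward; lengths in m; the calibration is good to about 2 mm. A picture is of the moment at which its call begins.
- manip.sign_off(): hands the job in, once; it reports no verdict.
The state is a dict: "t": time; "q": joint angles; "qd": joint speeds; "tau": joint torques, N m; "tcp_pos": TCP position; "tool_rot": TCP orientation; "force": force on the tool from outside, world axes, zero at the start; "ft_torque": the same for the moment, N m; "finger_gap": opening from 0.0 (shut) to 1.0 (fully open).
Only numpy, scipy, OpenCV 4.12 (cv2) and the standard library are available. Lean on these libraries where they do the work, as an engineer would, in place of code of your own. Each camera call takes 0.05 s, during which the arm holds its last target.

## Working session

There is one attempt and no reset: what is moved stays moved. The work goes in short steps, Python scripts to look and compute and a shell command to move; the robot and the scene stay as the last step left them, time stands still between calls to the robot, and variables do not carry over. Pictures are saved under pics/ and viewed, and the job is handed in when it is done.

```bash
ls -la; mkdir -p pics
python3 - <<'E'
from station import manip
import cv2,numpy as np
s=manip.sense(); print(s)
for n in ["side","top","wrist"]:
    d=manip.snapshot(n); np.savez(f"pics/{n}0.npz",**d)
    cv2.imwrite(f"pics/{n}0.png",d["frame"][:,:,::-1]); print(n,d["camera_matrix"].round(1).tolist(),d["rvec"],d["tvec"])
E
```

```text
total 12
drwxr-xr-x  3 agent agent 4096 Dec  7 14:15 .
drwxr-xr-x 23 root  root  4096 Dec  7 14:15 ..
drwxr-xr-x  2 agent agent 4096 Dec  7 14:15 pics
{'t': 0.0, 'q': array([ 1.11248665e+00,  5.28503319e-01,  1.43389649e+00, -4.54217592e-06,
        1.18142056e+00, -1.78499442e-01]), 'qd': array([ 0.00032973,  0.00150178, -0.00103887, -0.00018997,  0.00092692,
       -0.0009911 ]), 'tau': array([-2.21024675e-04, -4.42356241e+01, -1.78023738e+01, -3.10751775e-04,
        8.52379831e-03, -2.81579581e-06]), 'tcp_pos': array([0.17227347, 0.60007739, 0.24731261]), 'tool_rot': array([ 0.70094595, -0.09884994,  0.09835963, -0.69944896]), 'force': array([ 0.57243466,  0.08415396, -0.44217945]), 'ft_torque': array([-0.00503383, -0.03230541, -0.03142524]), 'finger_gap': 1.0019086437218947}
side [[433.8, 0.0, 321.0], [0.0, 433.8, 241.4], [0.0, 0.0, 1.0]] [ 0.50147462 -2.6328214   1.33112264] [0.53278819 0.16024767 0.76151103]
top [[478.3, 0.0, 317.9], [0.0, 478.3, 240.9], [0.0, 0.0, 1.0]] [ 2.09135511 -2.14427143  0.19464632] [0.04215734 0.53655946 0.97653893]
wrist [[330.4, 0.0, 317.2], [0.0, 330.4, 237.4], [0.0, 0.0, 1.0]] [-2.30670583 -1.73936797 -0.26065947] [-0.62281265 -0.03955707  0.38117248]
```

View pics/top0.png

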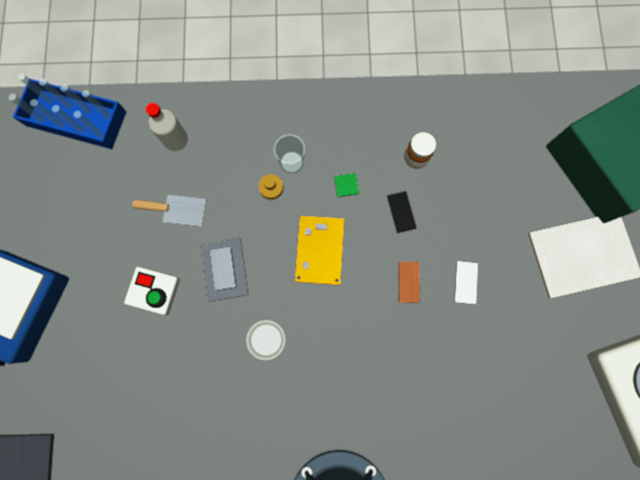

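View pics/side0.png

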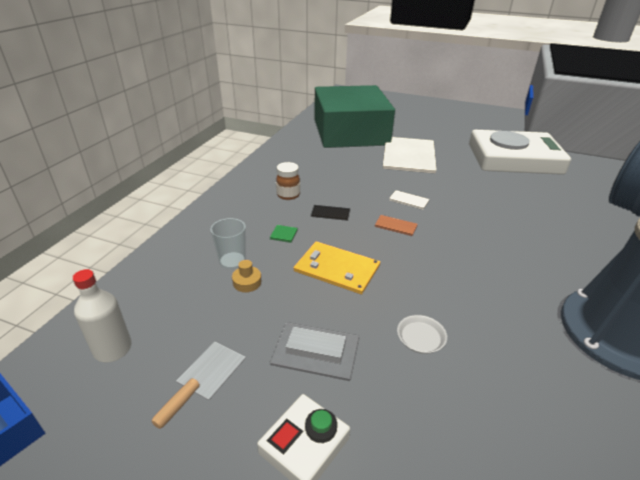

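View pics/wrist0.png

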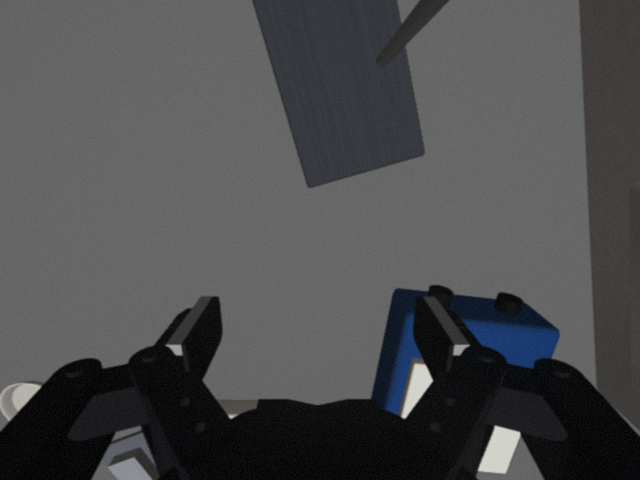

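The top view shows the copper panel at (409,282), white at (467,283) and black at (402,212), with no blue panel. The jig is at (320,250), anvil at (223,268), weight at (271,187), button at (156,297), tile at (346,184), dish at (266,340), beaker at (290,152) and jar at (421,150). The wrist camera currently looks away from the work area.

```bash
cat > h.py <<'E'
import numpy as np, cv2
from scipy.spatial.transform import Rotation as R
try:
    from station import manip
except Exception: manip=None
def cam(d):
    Rm=cv2.Rodrigues(np.array(d["rvec"],float))[0]; t=np.array(d["tvec"],float).ravel(); return Rm,t,np.array(d["camera_matrix"])
def onplane(d,uv,z):
    Rm,t,K=cam(d); uv=np.atleast_2d(uv).astype(float)
    r=np.c_[uv,np.ones(len(uv))]@np.linalg.inv(K).T@Rm
    c=-Rm.T@t
    return c+r*((z-c[2])/r[:,2])[:,None]
def cloud(d):
    Rm,t,K=cam(d); D=np.asarray(d["depth"],float); v,u=np.mgrid[:D.shape[0],:D.shape[1]]
    p=np.stack([(u-K[0,2])/K[0,0]*D,(v-K[1,2])/K[1,1]*D,D],-1)
    return (p-t)@Rm
def proj(d,P):
    Rm,t,K=cam(d); return cv2.projectPoints(np.atleast_2d(P).astype(float),np.array(d["rvec"],float),t,K,None)[0][:,0]
def snap(n,name):
    d=manip.snapshot(n); np.savez(f"pics/{name}.npz",**d); cv2.imwrite(f"pics/{name}.png",d["frame"][:,:,::-1]); return d
def load(name): return dict(np.load(f"pics/{name}.npz"))
def rect(d,mask,z):
    """min-area rect of biggest blob, on plane z -> centre, size, yaw(long axis)"""
    n,l,st,_=cv2.connectedComponentsWithStats(mask.astype(np.uint8))
    i=1+np.argmax(st[1:,4]); c=cv2.findContours((l==i).astype(np.uint8),cv2.RETR_EXTERNAL,cv2.CHAIN_APPROX_NONE)[0][0][:,0]
    P=onplane(d,c,z)[:,:2]
    (cx,cy),(w,h),a=cv2.minAreaRect((P*1000).astype(np.float32))
    a=np.radians(a)
    if h>w: w,h,a=h,w,a+np.pi/2
    a=(a+np.pi/2)%np.pi-np.pi/2
    return np.array([cx,cy])/1000,(w,h),a,st[i,4],l==i
def tool(yaw):
    pass
E
python3 - <<'E'
from h import *
s=manip.sense(); M=R.from_quat(s["tool_rot"]).as_matrix(); print(M.round(3))
d=load("top0"); C=cloud(d)
hsv=cv2.cvtColor(d["frame"],cv2.COLOR_RGB2HSV); H,S,V=[hsv[...,i].astype(int) for i in range(3)]
u=np.arange(640)[None]; v=np.arange(480)[:,None]
def win(x0,x1,y0,y1): return (u>x0)&(u<x1)&(v>y0)&(v<y1)
ms={"copper":(win(390,430,250,315)&(S>120),.008),"white":(win(445,490,250,315)&(V>170),.008),"black":(win(380,425,185,240)&(V<50),.008),
"jig":(win(285,355,205,295)&(S>150),.012),"anvilfoot":(win(195,255,230,305)&(H>100)&(S>20),.008),"block":(win(200,245,235,300)&(V>140),.025),"weight":(win(250,290,170,205)&(S>120),.04),"btn":(win(140,170,280,312)&(H>45)&(H<80)&(S>120),.04),"tile":(win(325,365,165,205)&(S>120),.008)}
for k,(m,z) in ms.items():
    c,wh,a,n,l=rect(d,m,z)
    print(k,c.round(4),np.round(wh,1),"yaw",round(a,3),n,"depth z med",np.median(C[l][:,2]).round(4), np.percentile(C[l][:,2],[5,95]).round(4))
print(C[330,330],C[240,360],hsv[268,223],hsv[290,212],hsv[240,370])
E
```

```text
[[ 0.961 -0.001  0.276]
 [-0.276 -0.002  0.961]
 [-0.    -1.    -0.002]]
copper [ 0.449  -0.1683] [88.4 43.7] yaw -0.036 809 depth z med 0.0086 [0.0053 0.012 ]
white [ 0.4452 -0.2947] [91.8 46.7] yaw -0.13 891 depth z med 0.0084 [0.002  0.0118]
black [ 0.6084 -0.1611] [87.1 42.3] yaw 0.213 700 depth z med 0.0089 [0.0054 0.012 ]
jig [0.5258 0.0263] [150.3  99.5] yaw -0.092 2813 depth z med 0.0127 [0.0091 0.0161]
anvilfoot [0.488  0.2396] [125.1  85.1] yaw 0.141 1177 depth z med 0.0086 [0.0055 0.0123]
block [0.4881 0.24  ] [91.2 46.2] yaw 0.139 858 depth z med 0.0254 [0.022  0.0287]
weight [0.6669 0.1314] [55.8 51.3] yaw -0.01 470 depth z med 0.0214 [0.0142 0.0496]
btn [0.4269 0.3813] [30.1 29.9] yaw 0.038 172 depth z med 0.051 [0.041  0.0545]
tile [ 0.6758 -0.0387] [50.2 49.3] yaw 0.131 454 depth z med 0.0088 [0.0053 0.012 ]
[0.34890631 0.00751295 0.0011258 ] [ 0.54634415 -0.06568861  0.00329665] [100  24 190] [105  27 132] [ 69  13 135]
```

```bash
cat >> h.py <<'E'
def go(x=None,y=None,z=None,psi=None):
    """print shift (cm) and turn for a target; psi = world angle of jaw axis (tool z); keeps tool vertical"""
    s=manip.sense(); M=R.from_quat(s["tool_rot"]).as_matrix(); p=s["tcp_pos"]
    cur=np.arctan2(M[1,2],M[0,2])
    t=np.array([p[0] if x is None else x,p[1] if y is None else y,p[2] if z is None else z])
    psi=cur if psi is None else psi
    dpsi=(psi-cur+np.pi/2)%np.pi-np.pi/2
    ps=cur+dpsi
    T=np.array([[np.sin(ps),0,np.cos(ps)],[-np.cos(ps),0,np.sin(ps)],[0,-1,0]])
    rv=R.from_matrix(M.T@T).as_rotvec()
    print("t",round(s["t"],2),"tcp",p.round(4),"psi",round(cur,3),"F",s["force"].round(1),"gap_cm",round(s["finger_gap"]*8.54,2))
    print("  shift cm",(M.T@(t-p)*100).round(2),"turn",rv.round(3))
E
python3 - <<'E'
from h import *
s=manip.sense(); M=R.from_quat(s["tool_rot"]).as_matrix()
d=load("wrist0"); Rm,t,K=cam(d); c=-Rm.T@t
print("cam in tool",(M.T@(c-s["tcp_pos"])).round(4)); print((Rm@M).round(3))
go(.42,.24,.25,1.6)
E
```

```text
cam in tool [-0.0754 -0.1269 -0.0011]
[[-0.001  0.001  1.   ]
 [ 0.955 -0.296  0.001]
 [ 0.296  0.955 -0.   ]]
t 0.15 tcp [0.1723 0.6002 0.2475] psi 1.291 F [-0.3 -0.3  0.3] gap_cm 8.55
  shift cm [ 33.75  -0.21 -27.79] turn [ 0.002 -0.309 -0.001]
```

```bash
python3 -m handwheel '[20,0,-12,0,-0.15,0,8.5, 33.75,-0.2,-27.8,0,-0.31,0,8.5, 33.75,-0.2,-27.8,0,-0.31,0,8.5, 33.75,-0.2,-27.8,0,-0.31,0,8.5, 33.75,-0.2,-27.8,0,-0.31,0,8.5, 33.75,-0.2,-27.8,0,-0.31,0,8.5, 33.75,-0.2,-27.8,0,-0.31,0,8.5, 33.75,-0.2,-27.8,0,-0.31,0,8.5, 33.75,-0.2,-27.8,0,-0.31,0,8.5, 33.75,-0.2,-27.8,0,-0.31,0,8.5]'
python3 - <<'E'
from h import *
go(.5,.24,.25,1.71)
E
```

```text
t: 0.98
tcp_pos: [0.4074, 0.2585, 0.2502]
tool_rot: [-0.707, -0.011, 0.011, 0.707]
force: [1.5, 0.2, 0.0]
finger_gap: 0.996
t 0.98 tcp [0.4074 0.2585 0.2502] psi 1.601 F [1.5 0.2 0. ] gap_cm 8.51
  shift cm [ 9.2   0.02 -2.13] turn [-0.    -0.109 -0.   ]
```

```bash
python3 -m handwheel '[4,0,-2,0,-0.1,0,8.5, 7.5,0,-3,0,-0.11,0,8.5, 7.5,0,-3,0,-0.11,0,8.5, 7.5,0,-3,0,-0.11,0,8.5, 7.5,0,-3,0,-0.11,0,8.5, 7.5,0,-3,0,-0.11,0,8.5]'
python3 - <<'E'
from h import *
go(.52,.03,.25,1.479)
d=snap("wrist","w1")
E
```

```text
t: 1.48
tcp_pos: [0.481, 0.2329, 0.2498]
tool_rot: [0.705, 0.049, -0.051, -0.705]
force: [-0.1, -0.3, 0.3]
finger_gap: 0.995
t 1.48 tcp [0.481  0.2329 0.2498] psi 1.712 F [-0.1 -0.3  0.3] gap_cm 8.49
  shift cm [  1.    -0.03 -20.64] turn [ 0.     0.233 -0.002]
```

View pics/w1.png

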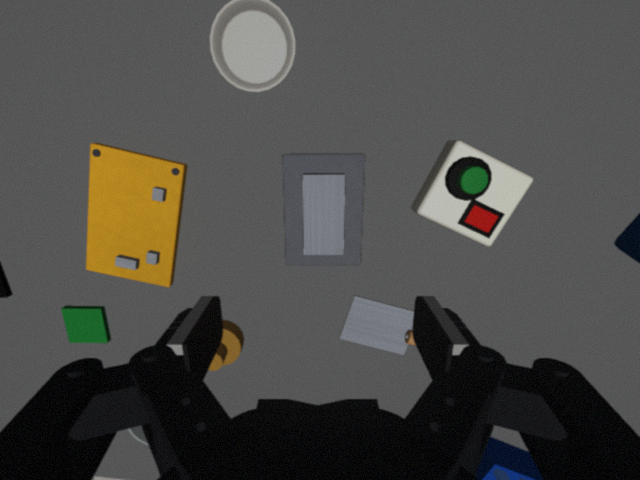

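The wrist view shows the block at (323,215), jig at (137,215), button at (474,180), weight at (228,345) and tile at (86,325).

```bash
cat >> h.py <<'E'
def seg(d,lo,hi,box):
    hsv=cv2.cvtColor(d["frame"],cv2.COLOR_RGB2HSV); m=cv2.inRange(hsv,np.array(lo,np.uint8),np.array(hi,np.uint8))>0
    b=np.zeros_like(m); x0,x1,y0,y1=box; b[y0:y1,x0:x1]=1; return m&b
def rep(d,n,lo,hi,box,z):
    c,wh,a,k,l=rect(d,seg(d,lo,hi,box),z); Z=cloud(d)[l][:,2]
    print(n,c.round(4),np.round(wh,1),"yaw",round(a,3),k,"z",np.percentile(Z,[5,50,95]).round(4)); return c,a,l
E
python3 - <<'E'
from h import *
d=load("w1")
rep(d,"jig",(15,100,60),(35,255,255),(70,200,130,300),.012)
rep(d,"block",(80,0,105),(125,80,255),(285,365,155,268),.025)
c,a,l=rep(d,"btn",(45,100,50),(80,255,255),(440,500,150,205),.05)
rep(d,"tile",(45,100,30),(80,255,255),(55,115,295,350),.008)
C=cloud(d)
for z in (.045,.05,.055): print(z,onplane(d,[[474,180]],z).round(4), onplane(load("top0"),[[156.5,297.5]],z).round(4))
hsv=cv2.cvtColor(d["frame"],cv2.COLOR_RGB2HSV); print(hsv[215,323],hsv[260,295],C[215,323],C[200,120],C[300,250])
# fences
for (u,v) in [(159,194),(127,263),(152,258)]: print("fence",C[v-3:v+4,u-3:u+4].reshape(-1,3).mean(0).round(4), C[v,u].round(4))
E
```

```text
jig [0.5257 0.0272] [151.6 103. ] yaw -0.094 11161 z [0.0115 0.0133 0.0146]
block [0.4883 0.2393] [88.5 45.3] yaw 0.144 3283 z [0.0251 0.0263 0.0276]
btn [0.4258 0.3791] [27.6 26.3] yaw 0.292 621 z [0.0516 0.0532 0.0546]
tile [ 0.6747 -0.0378] [53.6 52.1] yaw -1.429 1470 z [0.0072 0.0091 0.0103]
0.045 [[0.426 0.382 0.045]] [[0.4253 0.3742 0.045 ]]
0.05 [[0.4257 0.3796 0.05  ]] [[0.4249 0.3725 0.05  ]]
0.055 [[0.4254 0.3772 0.055 ]] [[0.4245 0.3707 0.055 ]]
[105  23 133] [124  23  87] [0.48692979 0.23905169 0.02654217] [0.50506292 0.01348428 0.01306525] [0.61440024 0.16524268 0.00171082]
fence [0.4902 0.0602 0.0214] [0.4905 0.0596 0.02  ]
fence [0.5762 0.0239 0.0215] [0.5766 0.0233 0.0205]
fence [0.5659 0.0524 0.0213] [0.5654 0.0529 0.0224]
```

```bash
python3 - <<'E'
from h import *
go(.46,-.20,.24,1.535)
E
python3 -m handwheel '[1,0,-8,0,0.06,0,8.5, 2,0.5,-20,0,0.12,0,8.5, 3,1,-43,0,0.18,0,8.5, 3,1,-43,0,0.18,0,8.5, 3,1,-43,0,0.18,0,8.5, 3,1,-43,0,0.18,0,8.5, 3,1,-43,0,0.18,0,8.5, 3,1,-43,0,0.18,0,8.5, 3,1,-43,0,0.18,0,8.5, 3,1,-43,0,0.18,0,8.5]'
python3 -m handwheel '[0,0,0,0,0,0,8.5,0,0,0,0,0,0,8.5]'
python3 - <<'E'
from h import *
go(.449,-.1683,.10,1.535)
d=snap("wrist","w2")
E
```

```text
t 1.53 tcp [0.481  0.2332 0.2499] psi 1.712 F [-0.2  0.1 -0.1] gap_cm 8.5
  shift cm [ -8.19   1.01 -42.59] turn [ 0.     0.177 -0.002]
t: 2.37
tcp_pos: [0.5692, -0.1751, 0.2407]
tool_rot: [-0.707, 0.014, -0.013, 0.707]
force: [1.1, -0.2, -0.6]
finger_gap: 0.999
t: 2.53
tcp_pos: [0.5695, -0.1758, 0.2403]
tool_rot: [-0.707, 0.015, -0.015, 0.707]
force: [0.7, 1.4, -0.7]
finger_gap: 0.994
t 2.53 tcp [ 0.5695 -0.1758  0.2403] psi 1.529 F [ 0.7  1.4 -0.7] gap_cm 8.49
  shift cm [-12.06  14.03   0.23] turn [-0.    -0.006 -0.   ]
```

View pics/w2.png

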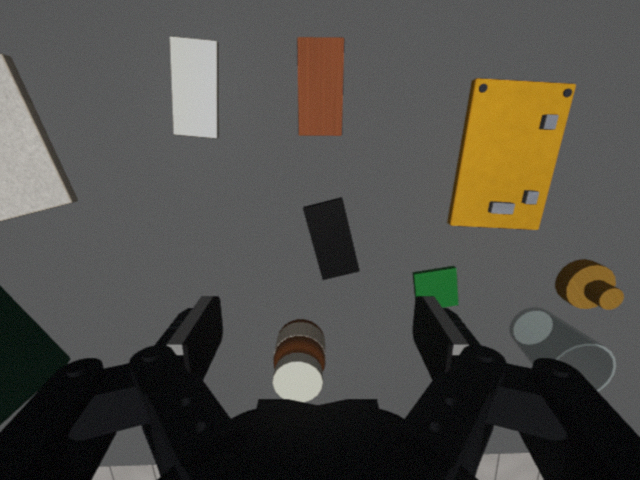

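White panel at (195,87), copper at (321,87), black at (331,238); the jig is at (517,155). I typed +3 cm instead of about −8 on tool x, so the arm sits further out than planned, but the view covers all three panels.

Run:
```python
from h import *
d=load("w2")
rep(d,"copper",(0,100,40),(15,255,255),(285,360,25,150),.008)
rep(d,"white",(0,0,140),(180,60,255),(160,230,25,150),.008)
rep(d,"black",(0,0,0),(180,255,50),(290,370,190,285),.008)
rep(d,"jig",(15,100,60),(35,255,255),(440,590,60,240),.012)
go(.449,-.1683,.05,1.535)
```

```text
copper [ 0.4491 -0.1691] [89.9 44.9] yaw -0.045 4441 z [0.0081 0.0095 0.0108]
white [ 0.4448 -0.2954] [89.9 44.7] yaw -0.132 4420 z [0.0081 0.0095 0.0108]
black [ 0.6086 -0.1622] [90.7 44.5] yaw 0.208 2942 z [0.0081 0.0093 0.0106]
jig [0.5257 0.0244] [150.3 103.7] yaw -0.094 13862 z [0.0116 0.0134 0.0147]
t 2.58 tcp [ 0.5689 -0.174   0.2403] psi 1.531 F [ 0.1  0.7 -0.1] gap_cm 8.51
  shift cm [-11.98  19.04   0.06] turn [-0.001 -0.004 -0.001]
```

```bash
python3 -m handwheel '[-4,4,0,0,0,0,4.5, -8,8,0,0,0,0,4.5, -12,12,0,0,0,0,4.5,-12,12,0,0,0,0,4.5,-12,12,0,0,0,0,4.5,-12,12,0,0,0,0,4.5,-12,12,0,0,0,0,4.5,-12,12,0,0,0,0,4.5]'
python3 - <<'E'
from h import *
d=snap("wrist","w3"); go(.449,-.1687,.05,1.53)
s=manip.sense(); M=R.from_quat(s["tool_rot"]).as_matrix(); C=(cloud(d)-s["tcp_pos"])@M
np.save("pics/w3c.npy",C)
# fingertips: points in tool frame close
m=(np.abs(C[...,0])<.03)&(np.abs(C[...,2])<.06)&(C[...,1]<.03)&(C[...,1]>-.02)
for sgn in(-1,1):
    P=C[m&(C[...,2]*sgn>0)]; print(len(P),P[:,0].min(),P[:,0].max(),"y max",np.percentile(P[:,1],[50,95,99]).round(4),"z",np.percentile(P[:,2],[1,50,99]).round(4))
E
```

```text
t: 3.25
tcp_pos: [0.4521, -0.1701, 0.1219]
tool_rot: [0.708, -0.012, 0.015, -0.706]
force: [0.1, 0.2, 0.3]
finger_gap: 0.527
t 3.3 tcp [ 0.4521 -0.1703  0.1219] psi 1.533 F [ 0.7 -0.2  0.3] gap_cm 4.47
  shift cm [-0.34  7.19  0.16] turn [0.002 0.003 0.004]
1600 -0.011778364848549638 0.011666241884046252 y max [-0.0069  0.0089  0.012 ] z [-0.0366 -0.0249 -0.023 ]
1591 -0.011911424720526953 0.011338162184974654 y max [-0.0067  0.0088  0.0118] z [0.0215 0.0234 0.035 ]
```

View pics/w3.png

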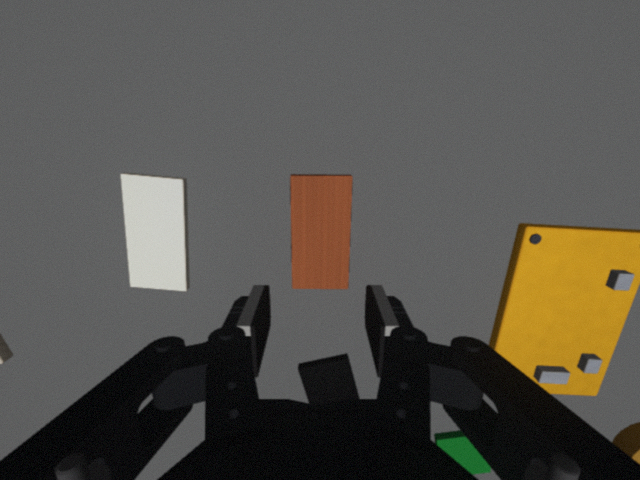

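Fingertips sit about 12 mm ahead of the TCP at a 45 mm opening. Copper is centred at (321,232), ready to be straddled.

```bash
python3 -m handwheel '[-0.3,4,0.16,0,0,0,6.8, -0.3,8,0.16,0,0,0,6.8, -0.3,8,0.16,0,0,0,6.8, -0.3,9.5,0.16,0,0,0,6.8, -0.3,10.5,0.16,0,0,0,6.8, -0.3,10.5,0.16,0,0,0,6.8, -0.3,10.5,0.16,0,0,0,6.8]'
python3 - <<'E'
from h import *
go(.449,-.1687,.015,1.53)
E
```

```text
t: 3.88
tcp_pos: [0.4479, -0.1687, 0.0171]
tool_rot: [0.707, -0.013, 0.015, -0.706]
force: [-0.1, -0.1, 1.0]
finger_gap: 0.798
t 3.88 tcp [ 0.4479 -0.1687  0.0171] psi 1.531 F [-0.1 -0.1  1. ] gap_cm 6.81
  shift cm [0.11 0.21 0.  ] turn [0.001 0.001 0.002]
```

```bash
python3 -m handwheel '[0.1,0.2,0,0,0,0,6.8, 0.1,0.2,0,0,0,0,4, 0.1,0.2,0,0,0,0,4,0.1,0.2,0,0,0,0,4,0.1,0.2,0,0,0,0,4,0.1,0.2,0,0,0,0,4,0.1,0.2,0,0,0,0,4]' 50
python3 -m handwheel '[0,-2,0,0,0,0,4,0,-6,0,0,0,0,4,0,-6,0,0,0,0,4,0,-6,0,0,0,0,4]'
python3 - <<'E'
from h import *
d=snap("wrist","w4"); go(.5257,.027,.07,1.478)
E
```

```text
t: 4.47
tcp_pos: [0.4485, -0.1686, 0.0152]
tool_rot: [0.707, -0.013, 0.015, -0.706]
force: [0.2, 1.0, 7.7]
finger_gap: 0.512
t: 4.8
tcp_pos: [0.449, -0.169, 0.0757]
tool_rot: [0.708, -0.012, 0.016, -0.706]
force: [0.3, 0.6, -1.9]
finger_gap: 0.506
t 4.85 tcp [ 0.4481 -0.1685  0.0745] psi 1.531 F [-0.3 -0.  -2.1] gap_cm 4.32
  shift cm [ 6.97  0.44 19.84] turn [0.001 0.053 0.002]
```

View pics/w4.png

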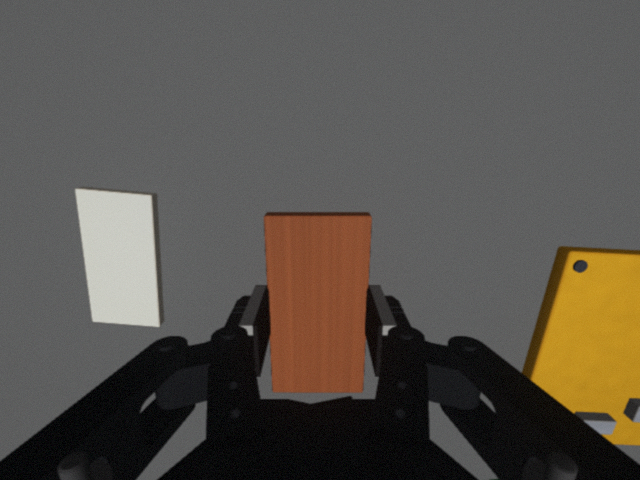

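Copper is held squarely at (318,300) and clear of the bench.

```bash
python3 - <<'E'
from h import *
go(.5192,.0216,.07,1.478)
E
python3 -m handwheel '[1.2,0,4,0,0.02,0,4, 2.6,0,8,0,0.04,0,4, 4,0,12,0,0.053,0,4, 5.5,0,16,0,0.053,0,4, 6.35,0.3,19.3,0,0.053,0,4, 6.35,0.3,19.3,0,0.053,0,4, 6.35,0.3,19.3,0,0.053,0,4,6.35,0.3,19.3,0,0.053,0,4]'
python3 - <<'E'
from h import *
d=snap("wrist","w5"); go(.5192,.0216,.03,1.478)
E
```

```text
t 4.85 tcp [ 0.4481 -0.1685  0.0745] psi 1.531 F [-0.3 -0.  -2.1] gap_cm 4.32
  shift cm [ 6.35  0.44 19.27] turn [0.001 0.053 0.002]
t: 5.52
tcp_pos: [0.5177, 0.0223, 0.0693]
tool_rot: [-0.706, 0.034, -0.031, 0.706]
force: [0.5, 0.4, -2.1]
finger_gap: 0.51
t 5.57 tcp [0.5178 0.0215 0.0696] psi 1.477 F [ 0.1 -0.9 -1.5] gap_cm 4.33
  shift cm [0.15 3.96 0.02] turn [ 0.    -0.001 -0.003]
```

View pics/w5.png

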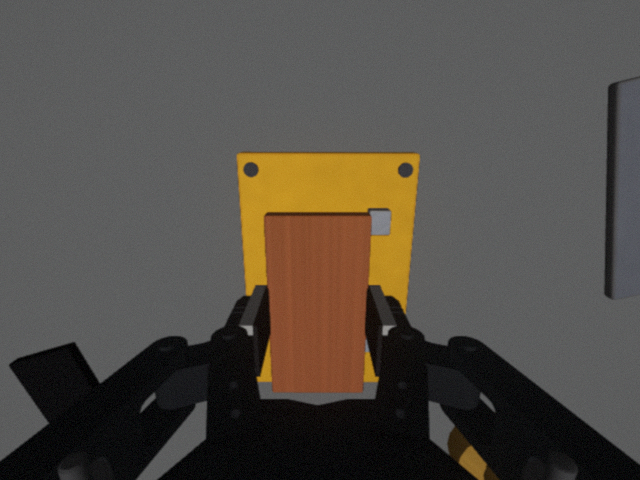

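The copper panel is aligned over the jig. The near fence shows at (379,221), just right of the panel.

```bash
python3 -m handwheel '[0.1,2,0,0,0,0,4, 0.1,3.8,0,0,0,0,4, 0.1,4,0,0,0,0,4, 0.1,4.1,0,0,0,0,4, 0.1,4.2,0,0,0,0,4,0.1,4.2,0,0,0,0,4,0.1,4.2,0,0,0,0,4]'
python3 - <<'E'
from h import *
go(.5257,.027,.027,1.478)
E
```

```text
t: 6.15
tcp_pos: [0.5203, 0.0215, 0.0293]
tool_rot: [0.706, -0.033, 0.034, -0.706]
force: [0.5, 0.0, -0.8]
finger_gap: 0.513
t 6.15 tcp [0.5203 0.0215 0.0293] psi 1.477 F [ 0.5  0.  -0.8] gap_cm 4.38
  shift cm [0.48 0.23 0.6 ] turn [ 0.    -0.001  0.001]
```

```bash
python3 -m handwheel '[0,0.1,0,0,0,0,4, 0,0.1,0.2,0,0,0,4, 0,0.1,0.4,0,0,0,4,0,0.1,0.5,0,0,0,4,0,0.1,0.55,0,0,0,4,0,0.1,0.55,0,0,0,4]'
python3 - <<'E'
from h import *
go(.5257,.027,.027,1.478)
E
```

```text
t: 6.65
tcp_pos: [0.5205, 0.0276, 0.0276]
tool_rot: [0.706, -0.033, 0.033, -0.706]
force: [-0.5, -0.3, -1.9]
finger_gap: 0.51
t 6.65 tcp [0.5205 0.0276 0.0276] psi 1.478 F [-0.5 -0.3 -1.9] gap_cm 4.36
  shift cm [ 0.53  0.06 -0.01] turn [0. 0. 0.]
```

```bash
python3 -m handwheel '[0,0.1,0.05,0,0,0,4, 0,0.15,0.1,0,0,0,4, 0,0.15,0.15,0,0,0,4,0,0.15,0.15,0,0,0,4]'
python3 -m handwheel '[0.2,0,0,0,0,0,4, 0.3,0,0,0,0,0,4, 0.4,0,0,0,0,0,4,0.4,0,0,0,0,0,4]'
python3 - <<'E'
from h import *
go(.5257,.027,.027,1.478)
E
```

```text
t: 6.98
tcp_pos: [0.5206, 0.0278, 0.0272]
tool_rot: [0.707, -0.032, 0.033, -0.706]
force: [-3.0, -6.5, 9.3]
finger_gap: 0.509
t: 7.32
tcp_pos: [0.5207, 0.0278, 0.0272]
tool_rot: [0.707, -0.035, 0.03, -0.706]
force: [-8.9, -7.1, 13.8]
finger_gap: 0.507
t 7.32 tcp [0.5207 0.0278 0.0272] psi 1.479 F [-8.9 -7.1 13.8] gap_cm 4.33
  shift cm [ 0.5   0.02 -0.03] turn [ 0.001  0.001 -0.008]
```

```bash
python3 -m handwheel '[0,-0.05,-0.05,0,0,0,4, 0,-0.1,-0.1,0,0,0,4, 0.1,-0.1,-0.1,0,0,0,4,0.2,-0.1,-0.1,0,0,0,4,0.3,-0.1,-0.1,0,0,0,4]'
python3 - <<'E'
from h import *
go(.5257,.027,.027,1.478)
d=snap("wrist","w6")
E
```

```text
t: 7.73
tcp_pos: [0.5237, 0.0274, 0.0272]
tool_rot: [-0.706, 0.036, -0.03, 0.706]
force: [-9.3, -2.9, 9.5]
finger_gap: 0.513
t 7.73 tcp [0.5237 0.0274 0.0272] psi 1.478 F [-9.3 -2.9  9.5] gap_cm 4.38
  shift cm [ 0.2   0.02 -0.02] turn [ 0.     0.    -0.009]
```

View pics/w6.png

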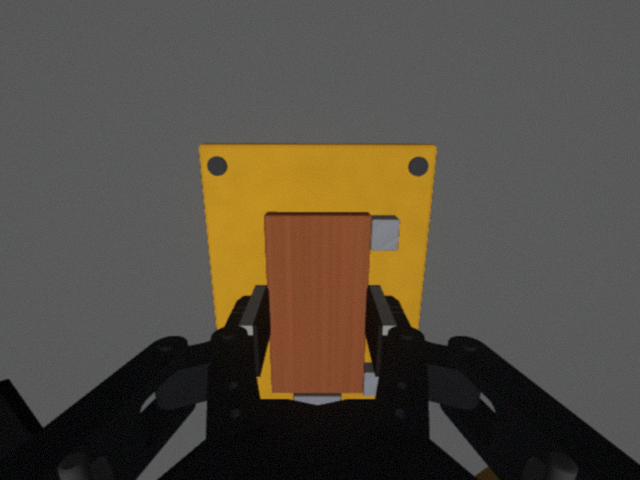

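The panel's right edge touches the side fence at (370,233), and its far end is close to the end fence at (318,397).

```bash
python3 -m handwheel '[0.1,-0.05,0,0,0,0,4, 0.2,-0.05,0,0,0,0,4, 0.3,-0.05,0,0,0,0,4,0.3,-0.05,0.05,0,0,0,4]'
python3 - <<'E'
from h import *
go(.5257,.027,.027,1.478)
E
```

```text
t: 8.12
tcp_pos: [0.5255, 0.0273, 0.0273]
tool_rot: [0.707, -0.036, 0.028, -0.706]
force: [-10.5, -8.8, 6.8]
finger_gap: 0.507
t 8.12 tcp [0.5255 0.0273 0.0273] psi 1.479 F [-10.5  -8.8   6.8] gap_cm 4.33
  shift cm [ 0.02  0.03 -0.03] turn [ 0.001  0.001 -0.011]
```

```bash
python3 -m handwheel '[0.1,-0.05,0,0,0,0,4, 0.2,-0.05,0,0,0,0,4, 0.3,-0.05,0,0,0,0,4,0.3,-0.05,0,0,0,0,4]'
python3 - <<'E'
from h import *
go(.5257,.027,.027,1.478)
d=snap("wrist","w7")
E
```

```text
t: 8.45
tcp_pos: [0.5256, 0.0272, 0.0273]
tool_rot: [-0.706, 0.039, -0.026, 0.706]
force: [-12.7, -6.6, 7.6]
finger_gap: 0.507
t 8.45 tcp [0.5256 0.0272 0.0273] psi 1.479 F [-12.7  -6.6   7.6] gap_cm 4.33
  shift cm [ 0.01  0.03 -0.02] turn [ 0.001  0.001 -0.018]
```

View pics/w7.png

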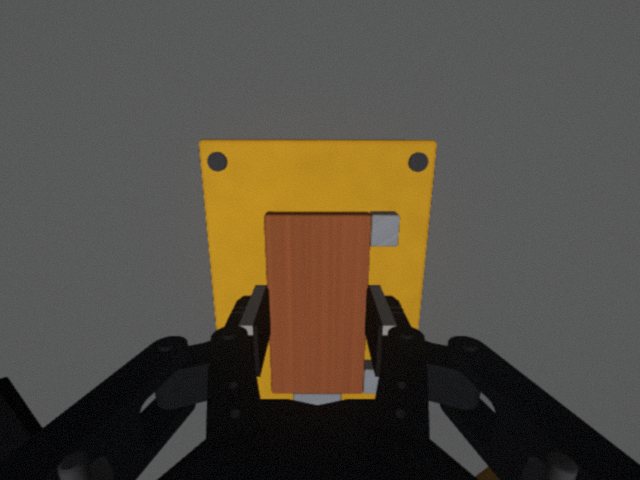

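```bash
python3 -m handwheel '[0,-0.05,0,0,0,0,7, 0,-0.05,0,0,0,0,7,0,-0.05,0,0,0,0,7,0,-0.05,0,0,0,0,7]'
python3 - <<'E'
from h import *
go(.5257,.027,.027,1.478)
E
python3 -m handwheel '[0,-3,0,0,0,0,7, 0,-6,0,0,0,0,7, -2,-9,0,0,0,0,7, -2,-12,0,0,0,0,7,-2,-12,0,0,0,0,7,-2,-12,0,0,0,0,7,-2,-12,0,0,0,0,7]'
python3 - <<'E'
from h import *
d=snap("wrist","w8"); t=snap("top","t8"); go()
c,a,l=rep(d,"copper",(0,100,30),(15,255,255),(150,480,50,420),.02)
c2,a2,l2=rep(d,"jig",(15,100,60),(35,255,255),(100,520,10,460),.012)
print(c-c2)
E
```

```text
t: 8.83
tcp_pos: [0.5348, 0.0273, 0.0287]
tool_rot: [0.706, -0.032, 0.034, -0.706]
force: [-0.1, 0.2, -0.4]
finger_gap: 0.82
t 8.83 tcp [0.5348 0.0273 0.0287] psi 1.478 F [-0.1  0.2 -0.4] gap_cm 7.0
  shift cm [-0.91  0.17 -0.11] turn [-0.     0.     0.002]
t: 9.42
tcp_pos: [0.514, 0.0292, 0.1486]
tool_rot: [0.706, -0.032, 0.033, -0.706]
force: [-0.3, -0.4, 0.4]
finger_gap: 0.823
t 9.52 tcp [0.5132 0.0292 0.1475] psi 1.478 F [ 0.1  0.1 -0.3] gap_cm 7.01
  shift cm [0. 0. 0.] turn [-0.     0.    -0.002]
copper [0.5258 0.0262] [90.5 45. ] yaw -0.092 5702 z [0.0203 0.0213 0.0224]
jig [0.5256 0.026 ] [149.7 100.3] yaw -0.093 13869 z [0.0121 0.0133 0.0146]
[0.00021259 0.0002868 ]
```

View pics/w8.png

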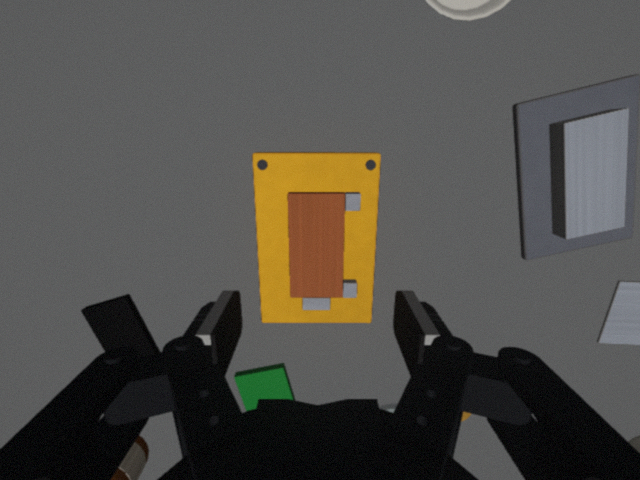

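Copper is home: its centre and the bed centre agree within 0.3 mm and the yaws agree. Now gripping it afresh.

```bash
python3 - <<'E'
from h import *
go(.5258,.0268,.0285,1.478)
E
python3 -m handwheel '[1,4,-0.3,0,0,0,7, 1.25,8,-0.3,0,0,0,7, 1.25,11,-0.3,0,0,0,7, 1.25,11.9,-0.3,0,0,0,7, 1.25,11.9,-0.3,0,0,0,7, 1.25,11.9,-0.3,0,0,0,7]'
python3 - <<'E'
from h import *
go(.5258,.0268,.0285,1.478)
E
```

```text
t 9.52 tcp [0.5132 0.0292 0.1475] psi 1.478 F [ 0.1  0.1 -0.3] gap_cm 7.01
  shift cm [ 1.3  11.89 -0.13] turn [-0.     0.    -0.002]
t: 10.02
tcp_pos: [0.5253, 0.025, 0.029]
tool_rot: [-0.706, 0.033, -0.032, 0.706]
force: [0.1, -0.6, 1.0]
finger_gap: 0.824
t 10.02 tcp [0.5253 0.025  0.029 ] psi 1.478 F [ 0.1 -0.6  1. ] gap_cm 7.03
  shift cm [0.03 0.05 0.18] turn [-0.    -0.    -0.002]
```

```bash
python3 -m handwheel '[0,0,0.15,0,0,0,7, 0,0,0.15,0,0,0,4, 0,0,0.15,0,0,0,4,0,0,0.15,0,0,0,4,0,0,0.15,0,0,0,4,0,0,0.15,0,0,0,4,0,0,0.15,0,0,0,4]' 50
python3 -m handwheel '[0,-2,0,0,0,0,4,0,-5,0,0,0,0,4,0,-5,0,0,0,0,4,0,-5,0,0,0,0,4]'
python3 - <<'E'
from h import *
go(.488,.2395,.08,1.712)
E
```

```text
t: 10.6
tcp_pos: [0.5268, 0.0265, 0.0316]
tool_rot: [0.706, -0.032, 0.034, -0.706]
force: [-0.5, 1.3, 7.1]
finger_gap: 0.5
t: 10.93
tcp_pos: [0.5272, 0.0263, 0.0816]
tool_rot: [0.707, -0.031, 0.035, -0.706]
force: [-0.3, -2.1, -2.3]
finger_gap: 0.499
t 10.93 tcp [0.5272 0.0263 0.0816] psi 1.478 F [-0.3 -2.1 -2.3] gap_cm 4.26
  shift cm [-5.87  0.12 20.86] turn [ 0.001 -0.234  0.005]
```

Run:
```python
from h import *
d=snap("wrist","w9"); s=manip.sense(); M=R.from_quat(s["tool_rot"]).as_matrix()
for n in ("w4","w9"):
    d=load(n); m=seg(d,(0,100,30),(15,255,255),(200,420,180,420)); C=cloud(d)
    # camera-frame depth stats
    Rm,t,K=cam(d); P=C[m]@Rm.T+t
    cin=np.array([-.0754,-.1269,-.0011]); RcT=np.array([[0,0,1],[.955,-.296,0],[.296,.955,0]])
    Q=P@RcT+cin
    print(n,"tool-frame panel top y",np.percentile(Q[:,1],[5,50,95]).round(4),"x",np.percentile(Q[:,0],[1,99]).round(4),"z",np.percentile(Q[:,2],[1,99]).round(4), "fit",np.linalg.lstsq(np.c_[Q[:,[0,2]],np.ones(len(Q))],Q[:,1],rcond=None)[0].round(4))
```

```text
w4 tool-frame panel top y [0.0049 0.0059 0.0069] x [-0.0438  0.0446] z [-0.0228  0.0207] fit [ 0.0591 -0.0087  0.0057]
w9 tool-frame panel top y [0.0094 0.0105 0.0115] x [-0.0454  0.0427] z [-0.0227  0.0205] fit [ 0.0549 -0.0015  0.0103]
```

View pics/w9.png

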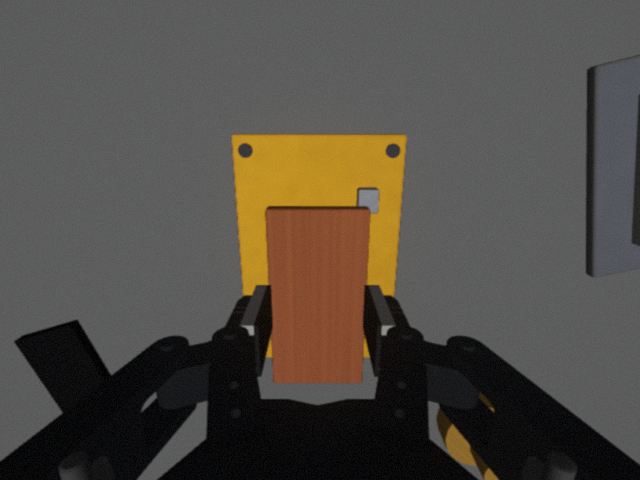

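Copper is held level, but only 2–3 mm of the pads overlap it because the arm rose during closing. I'll raise the grip force and carry it low. I'll also pre-close the jaws further before later grips.

```bash
python3 -m handwheel '[-1,-0.1,3,0,-0.05,0,4, -2,-0.1,6.5,0,-0.1,0,4, -3,-0.1,10,0,-0.15,0,4, -4,-0.1,14,0,-0.2,0,4, -5,-0.1,17.5,0,-0.234,0,4, -5.75,-0.1,20.8,0,-0.234,0,4, -5.75,-0.1,20.8,0,-0.234,0,4, -5.75,-0.1,20.8,0,-0.234,0,4,-5.75,-0.1,20.8,0,-0.234,0,4]' 80
python3 - <<'E'
from h import *
go(.4894,.2397,.05,1.712); d=snap("wrist","w10")
E
```

```text
t: 11.73
tcp_pos: [0.487, 0.2386, 0.0796]
tool_rot: [0.706, 0.049, -0.051, -0.705]
force: [-0.4, -0.5, -1.5]
finger_gap: 0.495
t 11.73 tcp [0.487  0.2386 0.0796] psi 1.713 F [-0.4 -0.5 -1.5] gap_cm 4.23
  shift cm [0.26 2.96 0.08] turn [ 0.001  0.001 -0.002]
```

View pics/w10.png

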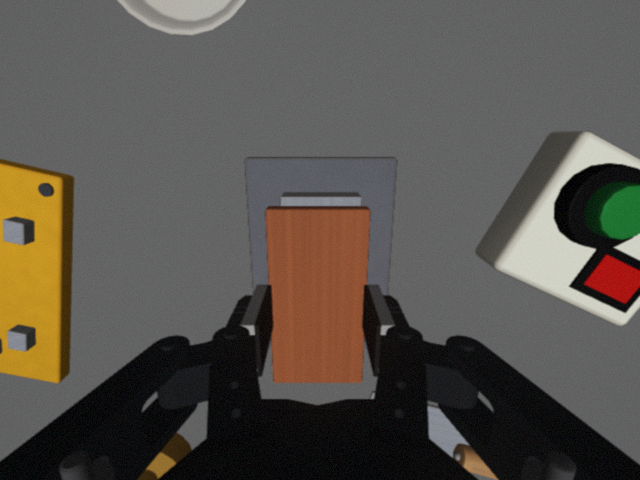

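Copper is aligned with the block, whose near edge shows at (320,198).

```bash
python3 -m handwheel '[0.2,1.5,0.1,0,0,0,4, 0.2,2.8,0.1,0,0,0,4, 0.2,3.1,0.1,0,0,0,4, 0.2,3.3,0.1,0,0,0,4, 0.2,3.4,0.1,0,0,0,4, 0.2,3.5,0.1,0,0,0,4, 0.2,3.5,0.1,0,0,0,4]'
python3 - <<'E'
from h import *
go(.4894,.2397,.0434,1.712)
E
```

```text
t: 12.37
tcp_pos: [0.4901, 0.2399, 0.0459]
tool_rot: [-0.705, -0.05, 0.049, 0.705]
force: [0.1, 0.1, -1.6]
finger_gap: 0.49
t 12.37 tcp [0.4901 0.2399 0.0459] psi 1.711 F [ 0.1  0.1 -1.6] gap_cm 4.18
  shift cm [-0.07  0.25 -0.01] turn [-0.    -0.001  0.001]
```

```bash
python3 -m handwheel '[-0.05,0.1,0,0,0,0,4, -0.05,0.2,0,0,0,0,4, -0.05,0.25,0,0,0,0,4,-0.05,0.25,0,0,0,0,4]'
python3 -m handwheel '[0,0.05,0,0,0,0,4,0,0.1,0,0,0,0,4]'
python3 - <<'E'
from h import *
go(.4894,.2397,.0434,1.712)
E
```

```text
t: 12.7
tcp_pos: [0.4897, 0.2401, 0.0449]
tool_rot: [0.705, 0.051, -0.049, -0.705]
force: [-1.5, -1.0, 8.6]
finger_gap: 0.481
t: 12.87
tcp_pos: [0.4897, 0.2401, 0.0448]
tool_rot: [0.705, 0.051, -0.049, -0.705]
force: [-4.0, -2.7, 20.7]
finger_gap: 0.483
t 12.87 tcp [0.4897 0.2401 0.0448] psi 1.712 F [-4.  -2.7 20.7] gap_cm 4.13
  shift cm [-0.03  0.14 -0.04] turn [0.    0.    0.002]
```

```bash
python3 -m handwheel '[0,-0.15,0,0,0,0,4.5, 0,-0.15,0,0,0,0,6, 0,-0.15,0,0,0,0,6,0,-0.15,0,0,0,0,6, 0,-4,0,0,0,0,6.5, 0,-8,0,0,0,0,6.5,0,-11,0,0,0,0,6.5,0,-11,0,0,0,0,6.5]'
python3 - <<'E'
from h import *
d=snap("wrist","w11"); go()
rep(d,"copper",(0,100,30),(15,255,255),(150,480,50,420),.033)
E
```

```text
t: 13.53
tcp_pos: [0.4929, 0.2413, 0.1573]
tool_rot: [-0.705, -0.054, 0.046, 0.706]
force: [0.0, 0.1, -0.2]
finger_gap: 0.761
t 13.58 tcp [0.4914 0.2408 0.155 ] psi 1.712 F [-0.1 -0.4 -0. ] gap_cm 6.51
  shift cm [0. 0. 0.] turn [-0.001 -0.     0.007]
copper [0.4888 0.2391] [90.1 44.9] yaw 0.142 6312 z [0.0332 0.0343 0.0355]
```

View pics/w11.png

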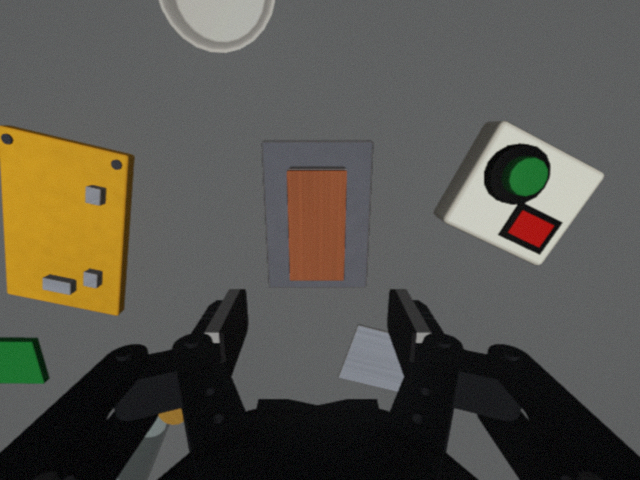

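Copper lies flush on the block, within about 1 mm at yaw 0.142. White is next.

```bash
python3 - <<'E'
from h import *
go(.4447,-.295,.12,1.440)
E
python3 -m handwheel '[0.2,0,-4,0,0.06,0,6, 0.4,0,-8,0,0.12,0,6, 0.6,0,-12,0,0.18,0,6, 0.8,0,-16,0,0.24,0,6, 1,0,-20,0,0.27,0,6, 1.3,0,-24,0,0.27,0,6, 1.6,0,-28,0,0.27,0,6, 1.8,0,-32,0,0.27,0,6, 2,0,-36,0,0.27,0,6,2,0,-40,0,0.27,0,6]'
python3 - <<'E'
from h import *
go(.4447,-.295,.12,1.440)
E
```

```text
t 13.58 tcp [0.4914 0.2408 0.155 ] psi 1.712 F [-0.1 -0.4 -0. ] gap_cm 6.51
  shift cm [-12.21   3.36 -52.39] turn [-0.002  0.272  0.007]
t: 14.42
tcp_pos: [0.5646, -0.1548, 0.1502]
tool_rot: [-0.705, 0.047, -0.045, 0.706]
force: [-0.2, -0.1, 0.3]
finger_gap: 0.703
t 14.42 tcp [ 0.5646 -0.1548  0.1502] psi 1.442 F [-0.2 -0.1  0.3] gap_cm 6.0
  shift cm [-10.08   3.03 -15.45] turn [-0.001  0.002 -0.003]
```

```bash
python3 -m handwheel '[-3,1,-3.5,0,0,0,5.6, -5,2,-7,0,0,0,5.6, -8,3,-11,0,0,0,5.6, -10.1,3,-15.4,0,0,0,5.6, -10.1,3,-15.4,0,0,0,5.6, -10.1,3,-15.4,0,0,0,5.6, -10.1,3,-15.4,0,0,0,5.6]'
python3 - <<'E'
from h import *
d=snap("wrist","w12"); c,a,l=rep(d,"white",(0,0,120),(180,60,255),(200,440,60,330),.008)
go(c[0],c[1],.0165,a+np.pi/2)
E
```

```text
t: 15.0
tcp_pos: [0.444, -0.2932, 0.1206]
tool_rot: [-0.705, 0.047, -0.046, 0.706]
force: [-0.2, 0.7, -0.2]
finger_gap: 0.655
white [ 0.4455 -0.2949] [90.3 45.7] yaw -0.13 6832 z [0.0081 0.0093 0.0104]
t 15.05 tcp [ 0.4447 -0.2923  0.1209] psi 1.441 F [ 0.   0.9 -0.3] gap_cm 5.59
  shift cm [ 0.13 10.44 -0.26] turn [-0.002  0.    -0.002]
```

View pics/w12.png

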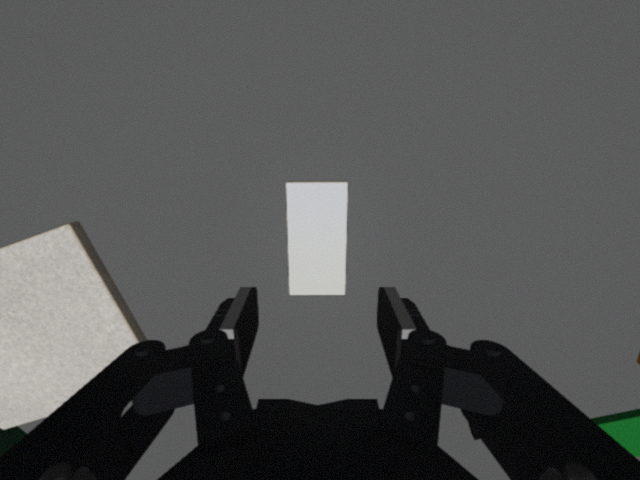

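White lies centred at (317,238) between the open fingers, and its position is confirmed.

```bash
python3 -m handwheel '[0,4,-0.15,0,0,0,5.6, 0.05,8,-0.2,0,0,0,5.6, 0.05,9.8,-0.2,0,0,0,5.6, 0.05,10.4,-0.2,0,0,0,5.6, 0.05,10.4,-0.2,0,0,0,5.6,0.05,10.4,-0.2,0,0,0,5.6]'
python3 - <<'E'
from h import *
go(.4453,-.2949,.0155,1.441)
E
```

```text
t: 15.55
tcp_pos: [0.4464, -0.2941, 0.0183]
tool_rot: [0.706, -0.045, 0.045, -0.706]
force: [0.3, 0.8, -0.8]
finger_gap: 0.656
t 15.55 tcp [ 0.4464 -0.2941  0.0183] psi 1.444 F [ 0.3  0.8 -0.8] gap_cm 5.6
  shift cm [-0.1   0.28 -0.09] turn [0.    0.003 0.   ]
```

```bash
python3 -m handwheel '[-0.1,0.25,-0.1,0,0,0,5.6, -0.1,0.25,-0.1,0,0,0,4, -0.1,0.25,-0.1,0,0,0,4,-0.1,0.25,-0.1,0,0,0,4,-0.1,0.25,-0.1,0,0,0,4,-0.1,0.25,-0.1,0,0,0,4]' 60
python3 -m handwheel '[0,-2,0,0,0,0,4,0,-5.5,0,0,0,0,4,0,-5.5,0,0,0,0,4,0,-5.5,0,0,0,0,4]'
cat >> h.py <<'E'
def held(d,lo,hi,box):
    m=seg(d,lo,hi,box); C=cloud(d); Rm,t,K=cam(d); P=C[m]@Rm.T+t
    Q=P@np.array([[0,0,1],[.955,-.296,0],[.296,.955,0]])+np.array([-.0754,-.1269,0])
    print("held: top y",np.median(Q[:,1]).round(4),"x",np.percentile(Q[:,0],[1,99]).round(4),Q[:,0].min().round(4)/2+Q[:,0].max().round(4)/2,"z",np.percentile(Q[:,2],[1,99]).round(4),"slope",np.linalg.lstsq(np.c_[Q[:,[0,2]],np.ones(len(Q))],Q[:,1],rcond=None)[0].round(3))
    q=np.argwhere(m)[:,::-1].astype(np.float32); print(cv2.minAreaRect(q))
E
python3 - <<'E'
from h import *
d=snap("wrist","w13"); go(.5192,.0216,.075,1.478)
held(d,(0,0,120),(180,60,255),(262,380,150,410))
E
```

```text
t: 16.05
tcp_pos: [0.4452, -0.2962, 0.0172]
tool_rot: [0.706, -0.045, 0.046, -0.705]
force: [1.0, 2.8, 7.1]
finger_gap: 0.501
t: 16.38
tcp_pos: [0.4456, -0.2971, 0.0728]
tool_rot: [0.707, -0.044, 0.047, -0.704]
force: [0.1, 0.4, -1.9]
finger_gap: 0.503
t 16.43 tcp [ 0.4448 -0.2962  0.0716] psi 1.442 F [-0.6  0.1 -1.7] gap_cm 4.29
  shift cm [ 3.29 -0.39 32.48] turn [ 0.002 -0.036  0.002]
held: top y 0.0081 x [-0.0449  0.0434] 0.013400000000000002 z [-0.0219  0.0218] slope [ 0.088 -0.041  0.008]
((317.0, 299.0), (176.0, 106.0), 90.0)
```

View pics/w13.png

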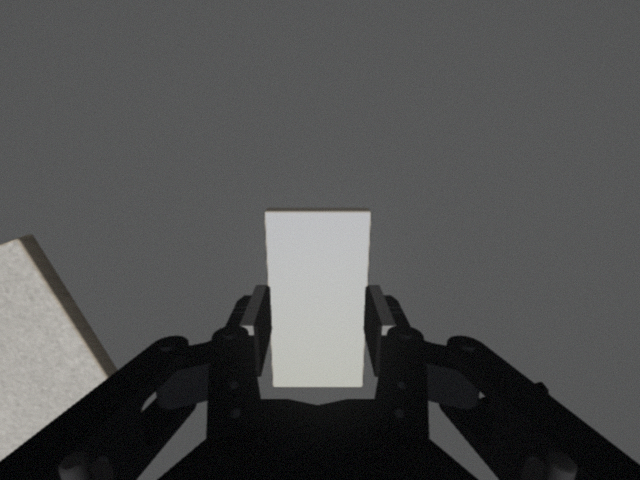

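White is held straight and level at (318,298).

```bash
python3 -m handwheel '[0.4,-0.4,4,0,-0.01,0,4, 0.8,-0.4,8,0,-0.02,0,4, 1.2,-0.4,12,0,-0.03,0,4, 1.6,-0.4,16,0,-0.036,0,4, 2,-0.4,20,0,-0.036,0,4, 2.4,-0.4,24,0,-0.036,0,4, 2.9,-0.4,28,0,-0.036,0,4, 3.3,-0.4,32.4,0,-0.036,0,4,3.3,-0.4,32.4,0,-0.036,0,4,3.3,-0.4,32.4,0,-0.036,0,4]'
python3 - <<'E'
from h import *
go(.5192,.0216,.031,1.478)
E
```

```text
t: 17.27
tcp_pos: [0.5181, 0.024, 0.0735]
tool_rot: [-0.706, 0.032, -0.03, 0.707]
force: [-0.3, -0.2, -1.5]
finger_gap: 0.504
t 17.27 tcp [0.5181 0.024  0.0735] psi 1.483 F [-0.3 -0.2 -1.5] gap_cm 4.3
  shift cm [ 0.14  4.25 -0.23] turn [-0.     0.005 -0.002]
```

```bash
python3 -m handwheel '[0.1,2,-0.2,0,0.005,0,4, 0.1,3.8,-0.2,0,0.005,0,4, 0.1,4.1,-0.2,0,0.005,0,4, 0.1,4.25,-0.2,0,0.005,0,4, 0.1,4.3,-0.2,0,0.005,0,4,0.1,4.35,-0.2,0,0.005,0,4]'
python3 - <<'E'
from h import *
go(.5258,.027,.029,1.478)
E
```

```text
t: 17.77
tcp_pos: [0.5198, 0.0184, 0.0314]
tool_rot: [0.706, -0.035, 0.035, -0.706]
force: [0.6, -1.0, -0.9]
finger_gap: 0.497
t 17.77 tcp [0.5198 0.0184 0.0314] psi 1.472 F [ 0.6 -1.  -0.9] gap_cm 4.25
  shift cm [0.51 0.24 0.92] turn [ 0.    -0.006  0.001]
```

```bash
python3 -m handwheel '[0,0.15,0.1,0,-0.005,0,4, 0,0.2,0.3,0,-0.005,0,4, 0,0.2,0.5,0,-0.005,0,4, 0,0.2,0.7,0,-0.005,0,4, 0,0.2,0.85,0,-0.005,0,4,0,0.2,0.95,0,-0.005,0,4,0,0.2,1,0,-0.005,0,4]'
python3 - <<'E'
from h import *
go(.5258,.027,.029,1.478)
E
```

```text
t: 18.35
tcp_pos: [0.5206, 0.0278, 0.0294]
tool_rot: [0.707, -0.032, 0.032, -0.706]
force: [-2.2, -10.8, 0.8]
finger_gap: 0.505
t 18.35 tcp [0.5206 0.0278 0.0294] psi 1.48 F [ -2.2 -10.8   0.8] gap_cm 4.31
  shift cm [ 0.53  0.04 -0.03] turn [ 0.002  0.002 -0.   ]
```

```bash
python3 -m handwheel '[0.15,0,-0.05,0,0,0,4, 0.3,0,-0.05,0,0,0,4, 0.45,0,-0.05,0,0,0,4, 0.6,0,-0.05,0,0,0,4, 0.75,0,-0.05,0,0,0,4,0.85,0,-0.05,0,0,0,4]'
python3 - <<'E'
from h import *
go(.5258,.027,.029,1.478)
E
```

```text
t: 18.85
tcp_pos: [0.5232, 0.0275, 0.0292]
tool_rot: [0.707, -0.037, 0.028, -0.706]
force: [-9.1, -7.0, 9.1]
finger_gap: 0.5
t 18.85 tcp [0.5232 0.0275 0.0292] psi 1.479 F [-9.1 -7.   9.1] gap_cm 4.27
  shift cm [ 0.26  0.02 -0.03] turn [ 0.001  0.001 -0.013]
```

```bash
python3 -m handwheel '[0.1,-0.08,-0.03,0,0,0,4, 0.2,-0.08,-0.03,0,0,0,4, 0.3,-0.08,-0.03,0,0,0,4, 0.4,-0.08,-0.03,0,0,0,4]'
python3 -m handwheel '[0.1,0,0,0,0,0,4, 0.2,0,0,0,0,0,4, 0.2,0,0,0,0,0,4]'
python3 - <<'E'
from h import *
go(.5258,.027,.029,1.478)
d=snap("wrist","w14")
E
```

```text
t: 19.18
tcp_pos: [0.527, 0.0271, 0.0294]
tool_rot: [0.706, -0.037, 0.028, -0.706]
force: [-10.5, -6.6, 4.8]
finger_gap: 0.502
t: 19.43
tcp_pos: [0.5271, 0.0271, 0.0293]
tool_rot: [0.706, -0.039, 0.026, -0.706]
force: [-12.2, -6.0, 6.5]
finger_gap: 0.499
t 19.43 tcp [0.5271 0.0271 0.0293] psi 1.479 F [-12.2  -6.    6.5] gap_cm 4.26
  shift cm [-0.12  0.04 -0.02] turn [ 0.001  0.001 -0.017]
```

View pics/w14.png

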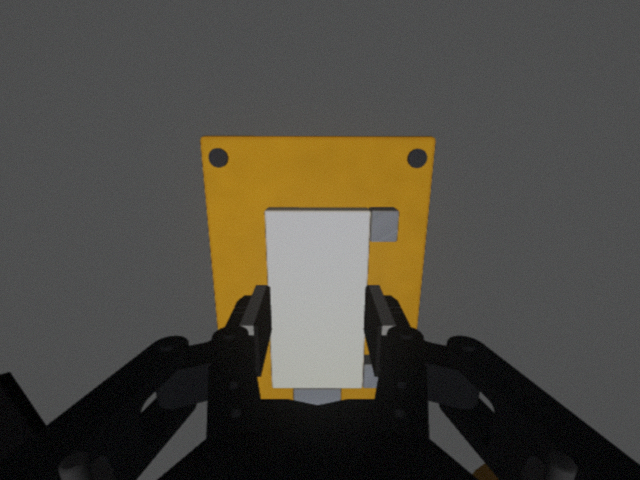

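White is against the side fence at (370,225) and the end fence at (318,393).

```bash
python3 -m handwheel '[-0.4,0,0,0,0,0,4,-0.4,-0.05,0,0,0,0,6, -0.4,-0.05,0,0,0,0,6.2,-0.4,-0.05,0,0,0,0,6.2,-0.4,-0.05,0,0,0,0,6.2]'
python3 -m handwheel '[0,-3,0,0,0,0,6.2, 0,-6,0,0,0,0,6, -2,-9,0,0,0,0,6, -2,-12,0,0,0,0,5.6,-2,-12,0,0,0,0,5.6,-2,-12,0,0,0,0,5.6,-2,-12,0,0,0,0,5.6]'
python3 - <<'E'
from h import *
d=snap("wrist","w15")
c,a,l=rep(d,"white",(0,0,120),(180,60,255),(270,345,150,300),.02)
c2,a2,l2=rep(d,"jig",(15,100,60),(35,255,255),(100,520,10,460),.012)
print(c-c2); go(c[0],c[1],.029,a2+np.pi/2)
E
```

```text
t: 19.9
tcp_pos: [0.5318, 0.0275, 0.0306]
tool_rot: [0.706, -0.032, 0.033, -0.706]
force: [-0.8, 0.3, -0.6]
finger_gap: 0.726
t: 20.48
tcp_pos: [0.5113, 0.0294, 0.1504]
tool_rot: [0.706, -0.032, 0.033, -0.706]
force: [0.8, -0.5, -0.3]
finger_gap: 0.656
white [0.5263 0.0269] [89.9 46.4] yaw -0.092 5642 z [0.0202 0.0213 0.0224]
jig [0.526  0.0259] [149.7 100.3] yaw -0.093 13374 z [0.0121 0.0133 0.0145]
[0.00028241 0.00092196]
t 20.53 tcp [0.5108 0.0294 0.1497] psi 1.478 F [ 0.2 -0.7  0.1] gap_cm 5.58
  shift cm [ 1.58 12.06 -0.11] turn [-0.     0.    -0.001]
```

View pics/w15.png

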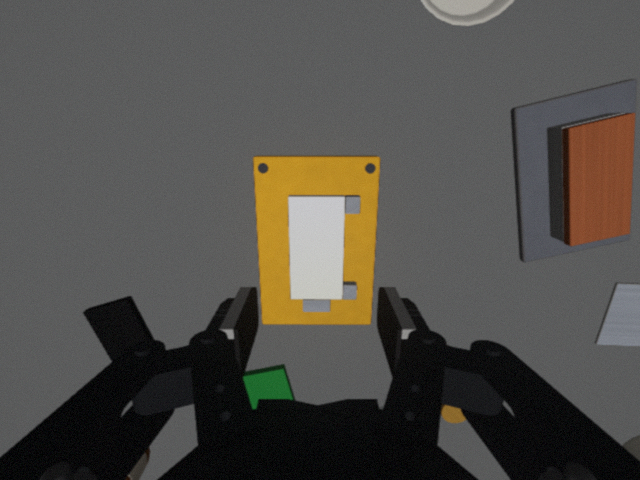

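White is home, flush to all three fences. The 0.9 mm y offset comes from fence pixels in the mask, which came out 46.4 mm wide.

```bash
python3 -m handwheel '[1,4,-0.15,0,0,0,5.6, 1.5,8,-0.15,0,0,0,5.6, 1.55,11,-0.15,0,0,0,5.6, 1.55,12,-0.15,0,0,0,5.6, 1.55,12.1,-0.15,0,0,0,5.6,1.55,12.1,-0.15,0,0,0,5.6]'
python3 - <<'E'
from h import *
go(.5261,.0264,.0285,1.478)
E
```

```text
t: 21.03
tcp_pos: [0.5254, 0.0265, 0.028]
tool_rot: [-0.706, 0.034, -0.032, 0.706]
force: [-0.6, -0.4, -0.3]
finger_gap: 0.656
t 21.03 tcp [0.5254 0.0265 0.028 ] psi 1.478 F [-0.6 -0.4 -0.3] gap_cm 5.6
  shift cm [ 0.07 -0.05 -0.  ] turn [-0.    -0.    -0.003]
```

```bash
python3 -m handwheel '[0.07,0,0,0,0,0,4, 0.07,0,0,0,0,0,4, 0.07,0,0,0,0,0,4,0.07,0,0,0,0,0,4,0.07,0,0,0,0,0,4]' 60
python3 -m handwheel '[0,-2,0,0,0,0,4,0,-5.5,0,0,0,0,4,0,-5.5,0,0,0,0,4,0,-5.5,0,0,0,0,4]'
python3 - <<'E'
from h import *
d=snap("wrist","w16"); go(.4885,.2393,.09,1.712)
held(d,(0,0,120),(180,60,255),(264,372,150,410))
E
```

```text
t: 21.45
tcp_pos: [0.5269, 0.0263, 0.0298]
tool_rot: [0.706, -0.033, 0.033, -0.706]
force: [-1.9, -0.5, 1.2]
finger_gap: 0.503
t: 21.78
tcp_pos: [0.529, 0.026, 0.0863]
tool_rot: [0.707, -0.031, 0.035, -0.706]
force: [0.4, 0.5, -1.2]
finger_gap: 0.5
t 21.83 tcp [0.5278 0.0262 0.0852] psi 1.478 F [ 0.3  0.2 -1.7] gap_cm 4.27
  shift cm [-5.89 -0.5  20.86] turn [ 0.    -0.234  0.003]
held: top y 0.0086 x [-0.0452  0.0429] 0.018050000000000004 z [-0.0215  0.0262] slope [0.014 0.124 0.009]
((318.0, 285.5), (199.0, 106.0), 90.0)
```

View pics/w16.png

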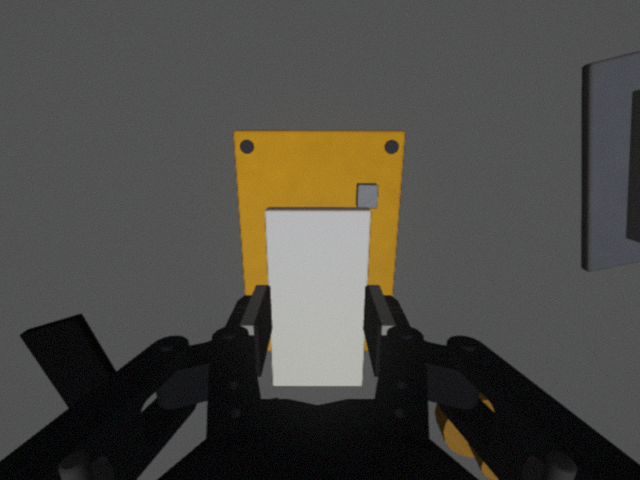

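White is held straight again, with its centre about 1 mm toward −x of the tool.

```bash
python3 -m handwheel '[-1,-0.1,3,0,-0.05,0,4, -2,-0.1,6.5,0,-0.1,0,4, -3,-0.1,10,0,-0.15,0,4, -4,-0.1,14,0,-0.2,0,4, -5,-0.1,17.5,0,-0.234,0,4, -5.8,-0.1,20.9,0,-0.234,0,4, -5.8,-0.1,20.9,0,-0.234,0,4, -5.8,-0.1,20.9,0,-0.234,0,4,-5.8,-0.1,20.9,0,-0.234,0,4]' 80
python3 - <<'E'
from h import *
go(.4893,.2396,.053,1.712); d=snap("wrist","w17")
E
```

```text
t: 22.58
tcp_pos: [0.488, 0.2395, 0.0843]
tool_rot: [0.706, 0.05, -0.051, -0.705]
force: [-0.9, -0.0, -0.5]
finger_gap: 0.492
t 22.58 tcp [0.488  0.2395 0.0843] psi 1.713 F [-0.9 -0.  -0.5] gap_cm 4.21
  shift cm [ 0.14  3.13 -0.01] turn [ 0.001  0.001 -0.002]
```

View pics/w17.png

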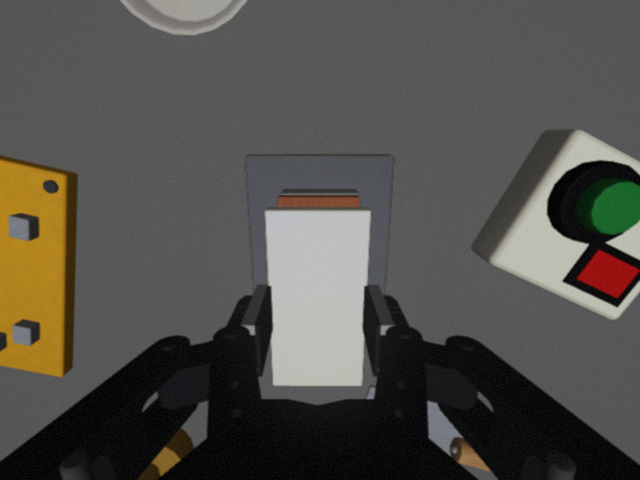

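White is aligned above the copper, whose near end shows at (320,200).

```bash
python3 -m handwheel '[0.1,1.5,0,0,0,0,4, 0.1,2.7,0,0,0,0,4, 0.1,3,0,0,0,0,4, 0.1,3.15,0,0,0,0,4, 0.1,3.25,0,0,0,0,4, 0.1,3.3,0,0,0,0,4, 0.1,3.3,0,0,0,0,4]'
python3 - <<'E'
from h import *
go(.4893,.2396,.05,1.712)
E
```

```text
t: 23.22
tcp_pos: [0.4901, 0.2396, 0.0528]
tool_rot: [-0.705, -0.05, 0.049, 0.705]
force: [1.1, 0.5, -0.8]
finger_gap: 0.493
t 23.22 tcp [0.4901 0.2396 0.0528] psi 1.711 F [ 1.1  0.5 -0.8] gap_cm 4.21
  shift cm [-0.08  0.28  0.01] turn [-0.    -0.001  0.001]
```

```bash
python3 -m handwheel '[-0.06,0.1,0,0,0,0,4, -0.06,0.2,0,0,0,0,4, -0.06,0.25,0,0,0,0,4,-0.06,0.25,0,0,0,0,4]'
python3 - <<'E'
from h import *
go(.4893,.2396,.05,1.712)
E
```

```text
t: 23.55
tcp_pos: [0.4893, 0.2398, 0.051]
tool_rot: [0.705, 0.05, -0.05, -0.705]
force: [-1.3, -1.4, 5.6]
finger_gap: 0.497
t 23.55 tcp [0.4893 0.2398 0.051 ] psi 1.712 F [-1.3 -1.4  5.6] gap_cm 4.25
  shift cm [-0.    0.1  -0.02] turn [0.    0.    0.001]
```

Contact at about 7 N, so I'm releasing.

```bash
python3 -m handwheel '[0,0,0,0,0,0,4.6, 0,0,0,0,0,0,6, 0,0,0,0,0,0,6,0,0,0,0,0,0,6, 0,-4,0,0,0,0,6, 0,-8,0,0,0,0,6,0,-11,0,0,0,0,6,0,-11,0,0,0,0,6]'
python3 - <<'E'
from h import *
d=snap("wrist","w18"); go(.6085,-.1618,.12,.209+np.pi/2)
rep(d,"white",(0,0,120),(180,60,255),(270,370,150,300),.041)
E
```

```text
t: 24.22
tcp_pos: [0.4928, 0.241, 0.1653]
tool_rot: [-0.705, -0.054, 0.046, 0.706]
force: [0.1, 0.9, 1.0]
finger_gap: 0.709
t 24.27 tcp [0.4913 0.2405 0.163 ] psi 1.712 F [ 0.3  1.  -0.6] gap_cm 5.98
  shift cm [  5.9    4.31 -41.48] turn [-0.001 -0.068  0.008]
white [0.4888 0.2386] [90.2 45.6] yaw 0.14 6420 z [0.0411 0.0423 0.0434]
```

View pics/w18.png

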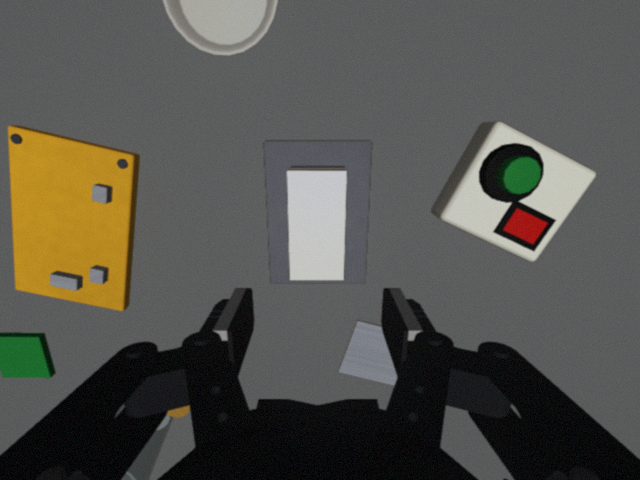

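White lies flush on the copper, within about 1 mm. Black is next.

```bash
python3 -m handwheel '[0.5,0,-4,0,0,0,6, 1,0,-8,0,-0.02,0,6, 1.5,0,-12,0,-0.04,0,6, 2,0,-16,0,-0.05,0,6, 2.5,0,-20,0,-0.068,0,6, 3,1,-24,0,-0.068,0,6, 4,2,-28,0,-0.068,0,6, 5,3,-32,0,-0.068,0,6, 5.6,4,-36,0,-0.068,0,5.6, 5.9,4,-40,0,-0.068,0,5.6]'
python3 - <<'E'
from h import *
go(.6085,-.1618,.12,.209+np.pi/2)
E
```

```text
t: 25.1
tcp_pos: [0.6023, -0.1489, 0.116]
tool_rot: [-0.702, -0.072, 0.076, 0.704]
force: [0.3, -0.1, -0.5]
finger_gap: 0.653
t 25.1 tcp [ 0.6023 -0.1489  0.116 ] psi 1.78 F [ 0.3 -0.1 -0.5] gap_cm 5.58
  shift cm [ 0.34 -0.4  -1.39] turn [-0.004  0.    -0.005]
```

```bash
python3 -m handwheel '[0.2,0,-1.2,0,0,0,5.6, 0.2,0,-1.2,0,0,0,5.6,0.2,0,-1.2,0,0,0,5.6]'
python3 - <<'E'
from h import *
d=snap("wrist","w19"); c,a,l=rep(d,"black",(0,0,0),(180,255,45),(265,372,130,310),.008)
go(c[0],c[1],.0165,a+np.pi/2)
E
```

```text
t: 25.35
tcp_pos: [0.607, -0.1591, 0.1184]
tool_rot: [-0.703, -0.072, 0.074, 0.704]
force: [0.1, 0.9, 0.0]
finger_gap: 0.655
black [ 0.6087 -0.1621] [90.3 44.2] yaw 0.21 6639 z [0.0083 0.0093 0.0104]
t 25.4 tcp [ 0.6067 -0.1577  0.1186] psi 1.78 F [-0.2 -0.   0.7] gap_cm 5.62
  shift cm [ 0.13 10.21 -0.49] turn [-0.003 -0.001 -0.003]
```

View pics/w19.png

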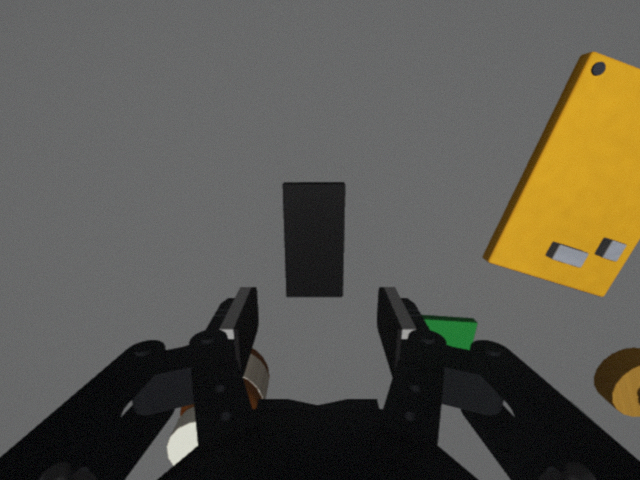

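Black is at (314,240). The jar at lower left (220,400) needs a clearance check first.

Run:
```python
from h import *
d=load("top0"); C=cloud(d); P=C[130:170,400:440].reshape(-1,3); P=P[P[:,2]>.015]; print("jar",P.min(0).round(3),P.max(0).round(3))
P=C[125:175,265:315].reshape(-1,3); P=P[P[:,2]>.015]; print("beaker",P.min(0).round(3),P.max(0).round(3))
```

```text
jar [ 0.343 -0.232  0.015] [0.768 0.024 1.061]
beaker [0.343 0.024 0.015] [0.77  0.141 1.061]
```

```bash
python3 -m handwheel '[0.1,4,-0.35,0,0,0,5.6, 0.1,8,-0.35,0,0,0,5.6, 0.1,9.7,-0.35,0,0,0,5.6, 0.1,10.3,-0.35,0,0,0,5.6, 0.1,10.3,-0.35,0,0,0,5.6,0.1,10.3,-0.35,0,0,0,5.6]'
python3 - <<'E'
from h import *
go(.6087,-.1621,.016,1.78)
E
```

```text
t: 25.9
tcp_pos: [0.6103, -0.1612, 0.0176]
tool_rot: [0.703, 0.075, -0.074, -0.703]
force: [0.8, 0.6, -0.3]
finger_gap: 0.656
t 25.9 tcp [ 0.6103 -0.1612  0.0176] psi 1.782 F [ 0.8  0.6 -0.3] gap_cm 5.61
  shift cm [-0.18  0.16 -0.06] turn [0.    0.002 0.001]
```

```bash
python3 -m handwheel '[-0.15,0.2,-0.06,0,0,0,5.6, -0.15,0.2,-0.06,0,0,0,4, -0.15,0.2,-0.06,0,0,0,4,-0.15,0.2,-0.06,0,0,0,4,-0.15,0.2,-0.06,0,0,0,4,-0.15,0.2,-0.06,0,0,0,4]' 60
python3 -m handwheel '[0,-2,0,0,0,0,4,0,-5.5,0,0,0,0,4,0,-5.5,0,0,0,0,4,0,-5.5,0,0,0,0,4]'
python3 - <<'E'
from h import *
d=snap("wrist","w20"); go(.5192,.0216,.075,1.478)
held(d,(0,0,0),(180,255,45),(270,366,190,380))
E
```

```text
t: 26.4
tcp_pos: [0.6096, -0.1636, 0.0169]
tool_rot: [0.704, 0.075, -0.073, -0.703]
force: [-0.7, 2.5, 5.6]
finger_gap: 0.505
t: 26.73
tcp_pos: [0.6104, -0.1643, 0.0726]
tool_rot: [0.704, 0.076, -0.072, -0.702]
force: [-0.6, 0.6, -1.3]
finger_gap: 0.502
t 26.78 tcp [ 0.6091 -0.1637  0.0711] psi 1.78 F [ 0.3  0.1 -0.5] gap_cm 4.3
  shift cm [-4.94 -0.43 19.99] turn [0.001 0.302 0.002]
held: top y 0.0077 x [-0.0445  0.0386] -0.008199999999999999 z [-0.0211  0.0213] slope [ 0.062 -0.001  0.008]
((317.5, 294.5), (169.0, 95.0), 90.0)
```

View pics/w20.png

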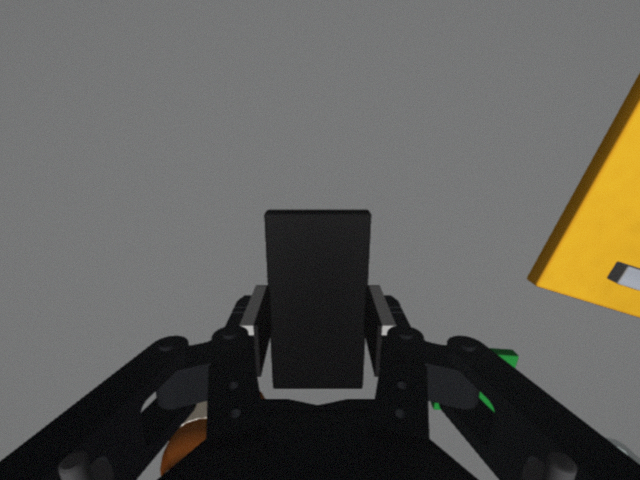

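Black is held straight at (318,298); moving to the jig.

```bash
python3 -m handwheel '[-1.5,-0.4,3,0,0.06,0,4, -3,-0.4,6.5,0,0.12,0,4, -4,-0.4,10,0,0.18,0,4, -4.9,-0.4,14,0,0.24,0,4, -4.9,-0.4,17,0,0.3,0,4, -4.9,-0.4,20,0,0.302,0,4, -4.9,-0.4,20,0,0.302,0,4, -4.9,-0.4,20,0,0.302,0,4]'
python3 - <<'E'
from h import *
go(.5192,.0216,.0305,1.478)
E
```

```text
t: 27.45
tcp_pos: [0.5177, 0.0237, 0.073]
tool_rot: [-0.706, 0.033, -0.031, 0.706]
force: [0.2, 0.7, -1.6]
finger_gap: 0.505
t 27.45 tcp [0.5177 0.0237 0.073 ] psi 1.481 F [ 0.2  0.7 -1.6] gap_cm 4.32
  shift cm [ 0.18  4.25 -0.19] turn [-0.     0.003 -0.003]
```

```bash
python3 -m handwheel '[0.15,2,-0.2,0,0,0,4, 0.15,3.8,-0.2,0,0,0,4, 0.15,4.1,-0.2,0,0,0,4, 0.15,4.25,-0.2,0,0,0,4, 0.15,4.35,-0.2,0,0,0,4,0.15,4.35,-0.2,0,0,0,4]'
python3 - <<'E'
from h import *
go(.5258,.027,.029,1.478)
E
```

```text
t: 27.95
tcp_pos: [0.5208, 0.0193, 0.0306]
tool_rot: [0.706, -0.033, 0.033, -0.706]
force: [0.2, 0.3, -1.1]
finger_gap: 0.504
t 27.95 tcp [0.5208 0.0193 0.0306] psi 1.477 F [ 0.2  0.3 -1.1] gap_cm 4.31
  shift cm [0.42 0.16 0.81] turn [ 0.    -0.001  0.001]
```

```bash
python3 -m handwheel '[0,0.1,0.1,0,0,0,4, 0,0.15,0.3,0,0,0,4, 0,0.15,0.5,0,0,0,4, 0,0.15,0.7,0,0,0,4, 0,0.15,0.85,0,0,0,4,0,0.15,0.9,0,0,0,4,0,0.15,0.95,0,0,0,4]'
python3 - <<'E'
from h import *
go(.5258,.027,.029,1.478)
E
```

```text
t: 28.53
tcp_pos: [0.5213, 0.0278, 0.0292]
tool_rot: [0.707, -0.032, 0.032, -0.705]
force: [-2.6, -13.2, 0.3]
finger_gap: 0.503
t 28.53 tcp [0.5213 0.0278 0.0292] psi 1.48 F [ -2.6 -13.2   0.3] gap_cm 4.3
  shift cm [ 0.45  0.02 -0.04] turn [0.003 0.002 0.   ]
```

```bash
python3 -m handwheel '[0.15,-0.05,-0.1,0,0,0,4, 0.3,-0.08,-0.1,0,0,0,4, 0.45,-0.08,-0.1,0,0,0,4, 0.6,-0.08,-0.1,0,0,0,4, 0.75,-0.08,-0.1,0,0,0,4,0.9,-0.1,-0.1,0,0,0,4,1,-0.1,-0.1,0,0,0,4]'
python3 - <<'E'
from h import *
go(.5258,.027,.029,1.478)
E
```

```text
t: 29.12
tcp_pos: [0.5262, 0.0272, 0.0293]
tool_rot: [0.707, -0.037, 0.028, -0.706]
force: [-8.3, -7.5, 2.6]
finger_gap: 0.503
t 29.12 tcp [0.5262 0.0272 0.0293] psi 1.479 F [-8.3 -7.5  2.6] gap_cm 4.29
  shift cm [-0.04  0.03 -0.03] turn [ 0.001  0.001 -0.011]
```

```bash
python3 -m handwheel '[0.15,0,0,0,0,0,4, 0.3,0,0,0,0,0,4, 0.4,0,0,0,0,0,4, 0.4,0,0,0,0,0,4]'
python3 - <<'E'
from h import *
go(.5258,.027,.029,1.478)
d=snap("wrist","w21")
E
```

```text
t: 29.45
tcp_pos: [0.5263, 0.0273, 0.029]
tool_rot: [0.706, -0.039, 0.025, -0.706]
force: [-13.3, -8.2, 5.8]
finger_gap: 0.502
t 29.45 tcp [0.5263 0.0273 0.029 ] psi 1.479 F [-13.3  -8.2   5.8] gap_cm 4.28
  shift cm [-0.05  0.01 -0.03] turn [ 0.001  0.001 -0.02 ]
```

View pics/w21.png

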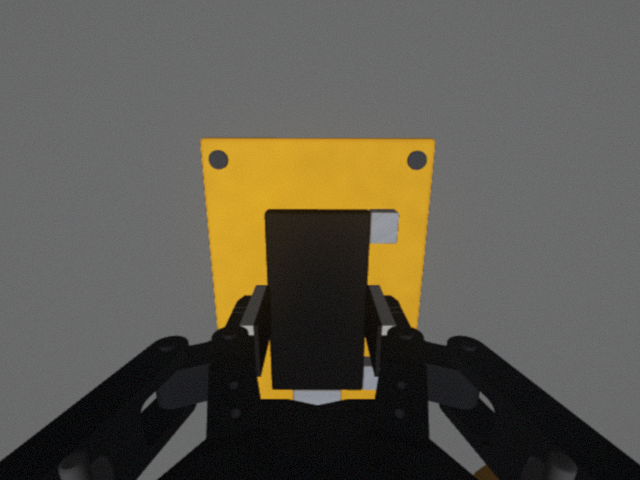

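Black is against the side fence at (370,226) and the end fence at (318,395). Releasing it now.

```bash
python3 -m handwheel '[-0.4,0,0,0,0,0,4,-0.4,-0.05,0,0,0,0,6, -0.4,-0.05,0,0,0,0,6.2,-0.4,-0.05,0,0,0,0,6.2,-0.4,-0.05,0,0,0,0,6.2]'
python3 -m handwheel '[0,-3,0,0,0,0,6.2, 0,-6,0,0,0,0,6, -2,-9,0,0,0,0,6, -2,-12,0,0,0,0,5.6,-2,-12,0,0,0,0,5.6,-2,-12,0,0,0,0,5.6,-2,-12,0,0,0,0,5.6]'
python3 - <<'E'
from h import *
d=snap("wrist","w22")
c,a,l=rep(d,"black",(0,0,0),(180,255,45),(270,360,150,310),.02)
c2,a2,l2=rep(d,"jig",(15,100,60),(35,255,255),(100,520,10,460),.012)
print(c-c2); go(c[0],c[1],.029,a2+np.pi/2)
E
```

```text
t: 29.92
tcp_pos: [0.5321, 0.0278, 0.0306]
tool_rot: [0.706, -0.032, 0.033, -0.706]
force: [0.3, -0.2, 0.6]
finger_gap: 0.724
t: 30.5
tcp_pos: [0.5116, 0.0295, 0.1504]
tool_rot: [0.706, -0.032, 0.033, -0.706]
force: [-0.4, -0.8, 0.1]
finger_gap: 0.656
black [0.5256 0.0262] [89.8 43.8] yaw -0.089 5383 z [0.0203 0.0213 0.0224]
jig [0.5259 0.026 ] [150.6 100.3] yaw -0.093 13727 z [0.012  0.0133 0.0146]
[-0.00029358  0.00025749]
t 30.55 tcp [0.5111 0.0295 0.1497] psi 1.478 F [ 0.4 -0.2  0.3] gap_cm 5.62
  shift cm [ 1.49 12.07 -0.2 ] turn [-0.     0.001 -0.001]
```

View pics/w22.png

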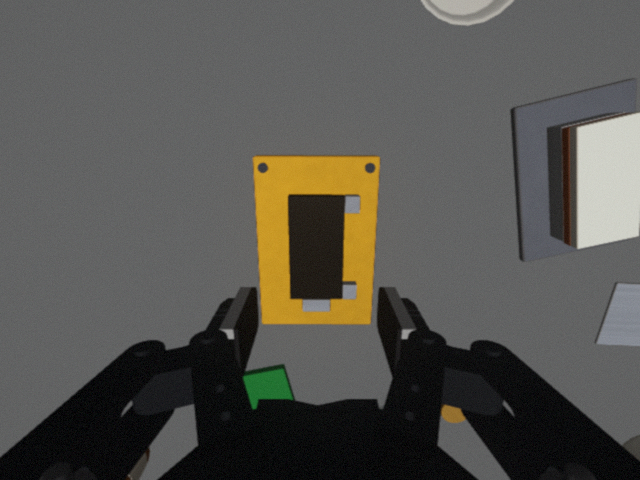

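Black is home within 0.3 mm at (317,247). Regripping it.

```bash
python3 -m handwheel '[1,4,-0.15,0,0,0,5.6, 1.5,8,-0.15,0,0,0,5.6, 1.5,11,-0.15,0,0,0,5.6, 1.5,12,-0.15,0,0,0,5.6, 1.5,12.1,-0.15,0,0,0,5.6,1.5,12.1,-0.15,0,0,0,5.6]'
python3 - <<'E'
from h import *
go(.5258,.0264,.0285,1.478)
E
python3 -m handwheel '[0.07,0,0,0,0,0,4, 0.07,0,0,0,0,0,4, 0.07,0,0,0,0,0,4,0.07,0,0,0,0,0,4,0.07,0,0,0,0,0,4]' 60
python3 -m handwheel '[0,-2,0,0,0,0,4,0,-6,0,0,0,0,4,0,-6,0,0,0,0,4,0,-6,0,0,0,0,4]'
python3 - <<'E'
from h import *
d=snap("wrist","w23"); go(.4885,.2393,.095,1.712)
held(d,(0,0,0),(180,255,45),(270,366,190,380))
E
```

```text
t: 31.05
tcp_pos: [0.5252, 0.0266, 0.028]
tool_rot: [-0.706, 0.034, -0.032, 0.706]
force: [-0.4, -0.7, -0.4]
finger_gap: 0.66
t 31.05 tcp [0.5252 0.0266 0.028 ] psi 1.478 F [-0.4 -0.7 -0.4] gap_cm 5.63
  shift cm [ 0.06 -0.05 -0.02] turn [-0.    -0.    -0.003]
t: 31.47
tcp_pos: [0.5267, 0.0265, 0.0299]
tool_rot: [0.706, -0.033, 0.033, -0.706]
force: [-1.6, -0.3, 1.0]
finger_gap: 0.498
t: 31.8
tcp_pos: [0.5289, 0.0261, 0.0917]
tool_rot: [0.707, -0.03, 0.035, -0.706]
force: [0.6, 0.6, -0.4]
finger_gap: 0.5
t 31.85 tcp [0.5276 0.0263 0.0904] psi 1.478 F [ 0.2 -0.3 -1.5] gap_cm 4.29
  shift cm [-5.87 -0.49 20.84] turn [ 0.001 -0.234  0.003]
held: top y 0.0086 x [-0.0451  0.0392] -0.016999999999999998 z [-0.0212  0.0213] slope [0.048 0.    0.008]
((317.5, 294.0), (170.0, 95.0), 90.0)
```

View pics/w23.png

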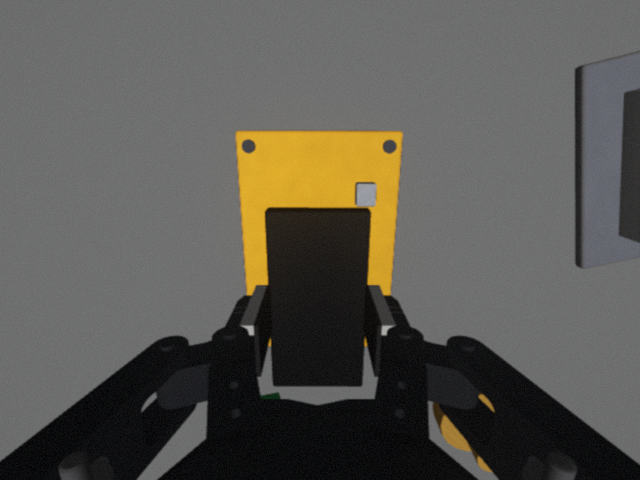

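Black is held the same way white was. Carrying it to the pile.

```bash
python3 -m handwheel '[-1,-0.1,3,0,-0.05,0,4, -2,-0.1,6.5,0,-0.1,0,4, -3,-0.1,10,0,-0.15,0,4, -4,-0.1,14,0,-0.2,0,4, -5,-0.1,17.5,0,-0.234,0,4, -5.8,-0.1,20.9,0,-0.234,0,4, -5.8,-0.1,20.9,0,-0.234,0,4, -5.8,-0.1,20.9,0,-0.234,0,4,-5.8,-0.1,20.9,0,-0.234,0,4]' 80
python3 - <<'E'
from h import *
go(.4893,.2396,.061,1.712); d=snap("wrist","w24")
E
```

```text
t: 32.6
tcp_pos: [0.4877, 0.2396, 0.0893]
tool_rot: [0.706, 0.049, -0.051, -0.705]
force: [0.7, 0.1, -0.3]
finger_gap: 0.493
t 32.6 tcp [0.4877 0.2396 0.0893] psi 1.713 F [ 0.7  0.1 -0.3] gap_cm 4.21
  shift cm [ 0.17  2.83 -0.03] turn [ 0.001  0.001 -0.002]
```

View pics/w24.png

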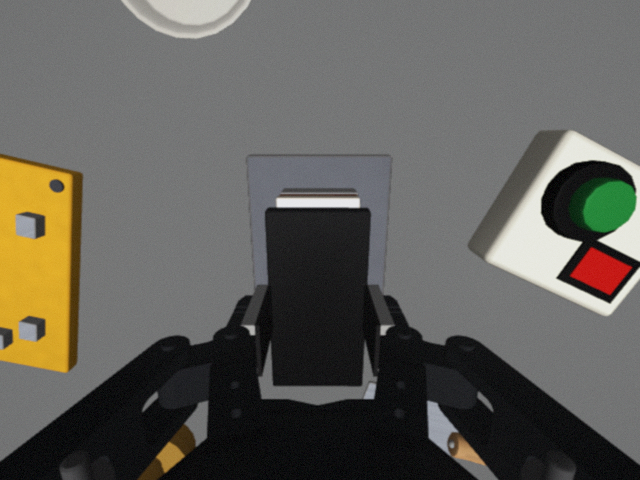

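Black is aligned over the white panel, whose near edge shows at (318,202). Lowering.

```bash
python3 -m handwheel '[0.1,1.5,0,0,0,0,4, 0.1,2.4,0,0,0,0,4, 0.1,2.7,0,0,0,0,4, 0.1,2.85,0,0,0,0,4, 0.1,2.95,0,0,0,0,4, 0.1,3,0,0,0,0,4, 0.1,3,0,0,0,0,4]'
python3 -m handwheel '[-0.06,0.1,0,0,0,0,4, -0.06,0.15,0,0,0,0,4, -0.06,0.2,0,0,0,0,4,-0.06,0.2,0,0,0,0,4]'
python3 - <<'E'
from h import *
go(.4893,.2396,.059,1.712)
E
```

```text
t: 33.23
tcp_pos: [0.4896, 0.2399, 0.0606]
tool_rot: [-0.705, -0.05, 0.05, 0.705]
force: [0.2, 0.5, -0.4]
finger_gap: 0.492
t: 33.57
tcp_pos: [0.4888, 0.24, 0.059]
tool_rot: [0.705, 0.05, -0.05, -0.705]
force: [-0.1, -0.8, 4.2]
finger_gap: 0.491
t 33.57 tcp [0.4888 0.24   0.059 ] psi 1.712 F [-0.1 -0.8  4.2] gap_cm 4.19
  shift cm [ 0.04  0.   -0.05] turn [0. 0. 0.]
```

```bash
python3 -m handwheel '[0,0,0,0,0,0,4.6, 0,0,0,0,0,0,6, 0,0,0,0,0,0,6,0,0,0,0,0,0,6, 0,-4,0,0,0,0,6, 0,-8,0,0,0,0,6,0,-11,0,0,0,0,6,0,-11,0,0,0,0,6]'
python3 - <<'E'
from h import *
d=snap("wrist","w25"); go()
rep(d,"black",(0,0,0),(180,255,45),(270,370,150,300),.049)
t=snap("top","t25"); rep(t,"weight",(10,120,40),(30,255,255),(240,310,150,230),.02)
E
```

```text
t: 34.23
tcp_pos: [0.4926, 0.2411, 0.1739]
tool_rot: [-0.705, -0.054, 0.046, 0.706]
force: [0.8, -0.4, -0.7]
finger_gap: 0.699
t 34.28 tcp [0.4911 0.2407 0.1715] psi 1.712 F [ 0.  -0.4  0.1] gap_cm 6.01
  shift cm [0. 0. 0.] turn [-0.001 -0.     0.008]
black [0.4879 0.2388] [90.2 44.3] yaw 0.142 6122 z [0.0492 0.0504 0.0515]
weight [0.6732 0.1335] [56.9 52.3] yaw -0.01 470 z [0.0132 0.0216 0.0499]
```

View pics/w25.png

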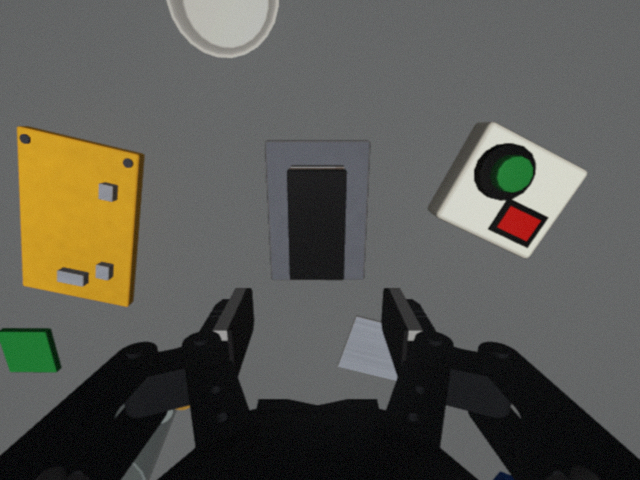

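View pics/t25.png

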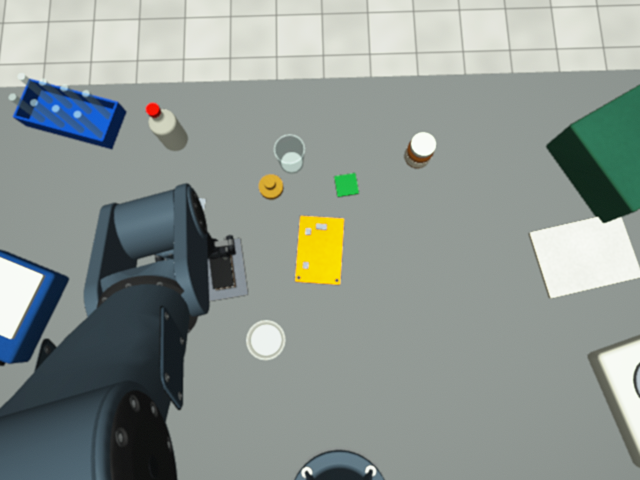

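The pile stands flush, with black at (.4879,.2388), top 49 mm and yaw .142. The top view shows the weight unmoved at (271,187), with the beaker at (290,152) close to it.

Run:
```python
from h import *
go(.66,.135,.19,1.2)
```

```text
t 34.33 tcp [0.4894 0.2402 0.1696] psi 1.712 F [-0.3 -0.5 -0.4] gap_cm 5.95
  shift cm [ 15.41  -2.   -12.81] turn [-0.001  0.512  0.003]
```

```bash
python3 -m handwheel '[2,-1,-1.5,0,0.1,0,6, 5,-2,-4,0,0.2,0,5.5, 8,-2,-6,0,0.3,0,5, 11,-2,-9,0,0.4,0,5, 14,-2,-11,0,0.51,0,5, 15.4,-2,-12.8,0,0.51,0,5, 15.4,-2,-12.8,0,0.51,0,5, 15.4,-2,-12.8,0,0.51,0,5, 15.4,-2,-12.8,0,0.51,0,5]'
python3 - <<'E'
from h import *
d=snap("wrist","w26"); go(.67,.133,.12,1.0)
E
```

```text
t: 35.08
tcp_pos: [0.6572, 0.1351, 0.1861]
tool_rot: [0.695, -0.132, 0.128, -0.695]
force: [-1.0, 0.0, -0.1]
finger_gap: 0.585
t 35.13 tcp [0.6572 0.1356 0.1867] psi 1.203 F [0.1 0.5 0.1] gap_cm 4.98
  shift cm [1.32 6.66 0.23] turn [ 0.002  0.203 -0.004]
```

View pics/w26.png

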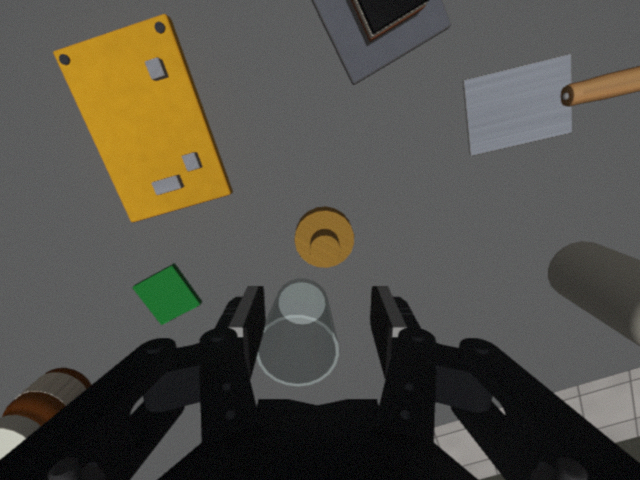

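The wrist view shows the weight body at (324,238) with its knob at (325,245), and the beaker base at (302,302) with its rim at (298,350).

Run:
```python
from h import *
d=load("w26"); C=cloud(d)
m=seg(d,(8,80,20),(32,255,255),(285,365,195,275))
c=cv2.findContours(m.astype(np.uint8),cv2.RETR_EXTERNAL,cv2.CHAIN_APPROX_NONE)[0]; c=max(c,key=len)[:,0]
Z=C[...,2]
k=m&(Z>.042); b=m&(Z>.014)&(Z<.026)
for n,mm in(("knob",k),("body",b)):
    P=C[mm]; q=np.argwhere(mm)[:,::-1].astype(np.float32)
    cc,r=cv2.minEnclosingCircle((P[:,:2]*1000).astype(np.float32)); print(n,mm.sum(),"z",np.median(P[:,2]).round(4),"centre",np.round(cc,1),"r",round(r,1),"mean",P.mean(0).round(4),q.mean(0))
print("beaker base",onplane(d,[[302,302]],.0).round(4),"rim",onplane(d,[[298,350]],.085).round(4))
t=load("t25"); print("top beaker rim",onplane(t,[[289.5,150]],.085).round(4))
Z=cloud(t)
```

```text
knob 752 z 0.0493 centre [637.2 146.3] r 52.1 mean [0.6722 0.1346 0.0529] [324.60107 248.02394]
body 1879 z 0.0213 centre [674.3 133.6] r 28.0 mean [0.6698 0.1354 0.0212] [323.89728 234.30708]
beaker base [[0.7369 0.0857 0.    ]] rim [[0.7351 0.0872 0.085 ]]
top beaker rim [[0.7323 0.0852 0.085 ]]
```

```bash
python3 - <<'E'
from h import *
go(.6735,.1338,.10,.92)
E
python3 -m handwheel '[1,0,0,0,0.12,0,4.5, 1.6,2,0.5,0,0.24,0,4.5, 1.6,5,0.5,0,0.283,0,4.5, 1.6,8,0.5,0,0.283,0,4.5, 1.6,8.6,0.5,0,0.283,0,4.5, 1.6,8.6,0.5,0,0.283,0,4.5]'
python3 - <<'E'
from h import *
go(.6735,.1338,.045,.92)
d=snap("wrist","w27")
E
```

```text
t 35.13 tcp [0.6572 0.1356 0.1867] psi 1.203 F [0.1 0.5 0.1] gap_cm 4.98
  shift cm [1.62 8.66 0.43] turn [ 0.002  0.283 -0.004]
t: 35.63
tcp_pos: [0.6726, 0.1348, 0.0994]
tool_rot: [0.671, -0.228, 0.223, -0.669]
force: [0.1, 0.3, 1.0]
finger_gap: 0.526
t 35.63 tcp [0.6726 0.1348 0.0994] psi 0.921 F [0.1 0.3 1. ] gap_cm 4.49
  shift cm [ 0.17  5.44 -0.  ] turn [ 0.005  0.001 -0.006]
```

View pics/w27.png

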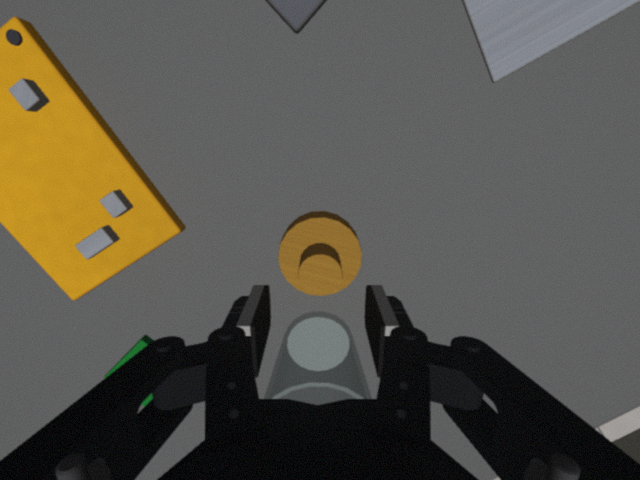

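The knob at (320,267) lies on the jaws' centre line, with the beaker behind it at (318,345).

Run:
```python
from h import *
d=load("w27"); C=cloud(d)
print("body",onplane(d,[[320,255]],.02).round(4))
m=seg(d,(8,80,20),(32,255,255),(270,370,200,310)); Z=C[...,2]
q=np.argwhere(m&(Z>.045)&(Z<.054))[:,::-1].astype(np.float32); (c,r)=cv2.minEnclosingCircle(q); print(c,r,onplane(d,[c],.048).round(4), onplane(d,[np.median(q,0)],.048).round(4))
q=np.argwhere(m&(Z>.012)&(Z<.028))[:,::-1].astype(np.float32); (c,r)=cv2.minEnclosingCircle(q); print(c,r,onplane(d,[c],.02).round(4))
```

```text
body [[0.6735 0.1348 0.02  ]]
(319.92181396484375, 272.7817687988281) 22.132108688354492 [[0.6742 0.1342 0.048 ]] [[0.6743 0.1342 0.048 ]]
(319.6923828125, 255.1914825439453) 41.731719970703125 [[0.6735 0.1346 0.02  ]]
```

```bash
python3 -m handwheel '[0.15,2,0.05,0,0,0,4.5, 0.15,4,0.05,0,0,0,4.5, 0.15,5.2,0.05,0,0,0,4.5, 0.15,5.5,0.05,0,0,0,4.5, 0.15,5.5,0.05,0,0,0,4.5]'
python3 - <<'E'
from h import *
go(.674,.1344,.045,.92)
E
python3 -m handwheel '[0,0,0,0,0,0,2, 0,0,0,0,0,0,2, 0,0,0,0,0,0,2, 0,0,0,0,0,0,2,0,0,0,0,0,0,2,0,0,0,0,0,0,2]' 90
python3 - <<'E'
from h import *
go(.674,.1344,.045,.92)
E
```

```text
t: 36.1
tcp_pos: [0.6774, 0.1335, 0.0477]
tool_rot: [0.67, -0.226, 0.226, -0.67]
force: [-0.5, 0.0, 0.0]
finger_gap: 0.524
t 36.1 tcp [0.6774 0.1335 0.0477] psi 0.919 F [-0.5  0.   0. ] gap_cm 4.47
  shift cm [-0.32  0.27 -0.13] turn [ 0.    -0.001 -0.   ]
t: 36.6
tcp_pos: [0.6784, 0.1333, 0.0494]
tool_rot: [-0.67, 0.225, -0.227, 0.67]
force: [-1.1, -0.4, 6.5]
finger_gap: 0.256
t 36.6 tcp [0.6784 0.1333 0.0494] psi 0.919 F [-1.1 -0.4  6.5] gap_cm 2.19
  shift cm [-0.42  0.44 -0.18] turn [-0.001 -0.001  0.002]
```

```bash
python3 -m handwheel '[0,-1,0,0,0,0,2, 0,-3,0,0,0,0,2, 0,-6,0,0,0,0,2, 0,-9,0,0,0,0,2,0,-10,0,0,0,0,2,0,-10,0,0,0,0,2,0,-10,0,0,0,0,2]' 110
python3 - <<'E'
from h import *
go(.488,.239,.14,1.2)
d=snap("wrist","w28"); t=snap("side","s28")
E
```

```text
t: 37.18
tcp_pos: [0.677, 0.1333, 0.147]
tool_rot: [0.67, -0.227, 0.226, -0.67]
force: [-0.3, -0.8, -3.6]
finger_gap: 0.258
t 37.18 tcp [0.677  0.1333 0.147 ] psi 0.919 F [-0.3 -0.8 -3.6] gap_cm 2.21
  shift cm [-21.44   0.71  -3.06] turn [ 0.    -0.281 -0.   ]
```

View pics/w28.png

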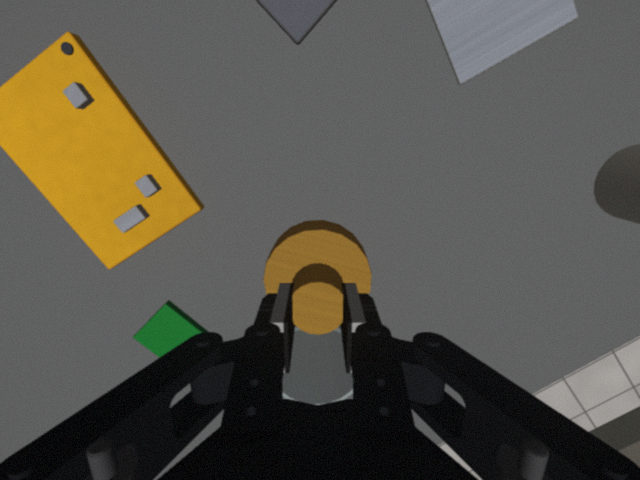

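View pics/s28.png

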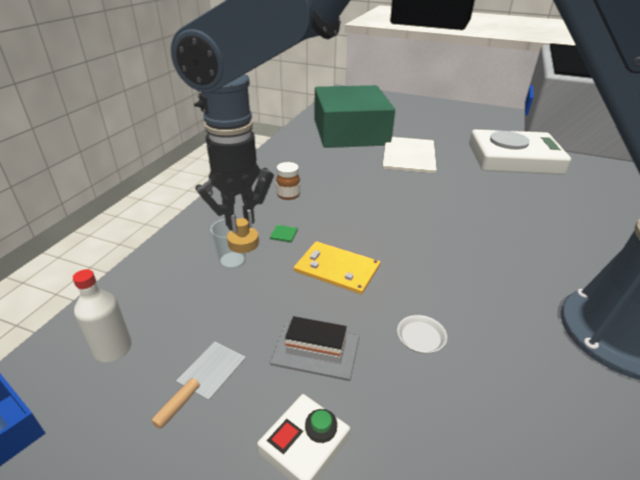

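The weight is held, with its body at (318,275), and the side view shows it upright. The pile (copper, white, black) stands square.

Run:
```python
from h import *
d=load("w28"); C=cloud(d); m=seg(d,(8,80,20),(32,255,255),(255,380,210,335)); Rm,t,K=cam(d)
P=C[m]@Rm.T+t; Q=P@np.array([[0,0,1],[.955,-.296,0],[.296,.955,0]])+np.array([-.0754,-.1269,0])
print(np.histogram(Q[:,1],bins=np.arange(-.02,.06,.004)))
for a,b,n in((.022,.034,"body"),(-.006,.006,"knob")):
    S=Q[(Q[:,1]>a)&(Q[:,1]<b)]
    if len(S): 
        cc,r=cv2.minEnclosingCircle((S[:,[0,2]]*1000).astype(np.float32)); print(n,len(S),np.round(cc,1),round(r,1),np.median(S[:,1]).round(4), np.linalg.lstsq(np.c_[S[:,[0,2]],np.ones(len(S))],S[:,1],rcond=None)[0].round(3))
go(.488,.239,.115,1.2)
```

```text
(array([   6,   12,   12,   33,  771, 1767,  203,  208,  163,  156,   49,
       1469, 2831,  175,  160,  150,   68,    0,    0]), array([-0.02 , -0.016, -0.012, -0.008, -0.004,  0.   ,  0.004,  0.008,
        0.012,  0.016,  0.02 ,  0.024,  0.028,  0.032,  0.036,  0.04 ,
        0.044,  0.048,  0.052,  0.056]))
body 4387 [-4.7  0.3] 27.9 0.0283 [-0.022  0.001  0.028]
knob 2650 [-6.4  0. ] 23.8 0.0003 [-0.054  0.006  0.   ]
t 37.28 tcp [0.6756 0.1332 0.1449] psi 0.919 F [-0.2  0.2 -4.7] gap_cm 2.17
  shift cm [-21.32   3.08  -2.96] turn [ 0.003 -0.281 -0.004]
```

```bash
python3 -m handwheel '[-3,0.5,-0.5,0,-0.06,0,2, -6,1,-1,0,-0.1,0,2, -9,1.5,-1.5,0,-0.16,0,2, -12,2.5,-2,0,-0.22,0,2, -15,2.5,-2.5,0,-0.281,0,2, -18,2.5,-2.8,0,-0.281,0,2, -20.9,2.5,-2.8,0,-0.281,0,2, -20.9,2.5,-2.8,0,-0.281,0,2, -20.9,2.5,-2.8,0,-0.281,0,2,-20.9,2.5,-2.8,0,-0.281,0,2]'
python3 - <<'E'
from h import *
go(.4922,.2378,.101,1.2); d=snap("wrist","w29")
E
```

```text
t: 38.12
tcp_pos: [0.4944, 0.2378, 0.1213]
tool_rot: [0.695, -0.13, 0.13, -0.695]
force: [0.4, 0.2, -5.1]
finger_gap: 0.255
t 38.12 tcp [0.4944 0.2378 0.1213] psi 1.201 F [ 0.4  0.2 -5.1] gap_cm 2.17
  shift cm [-0.2   2.03 -0.08] turn [ 0.001  0.001 -0.001]
```

View pics/w29.png

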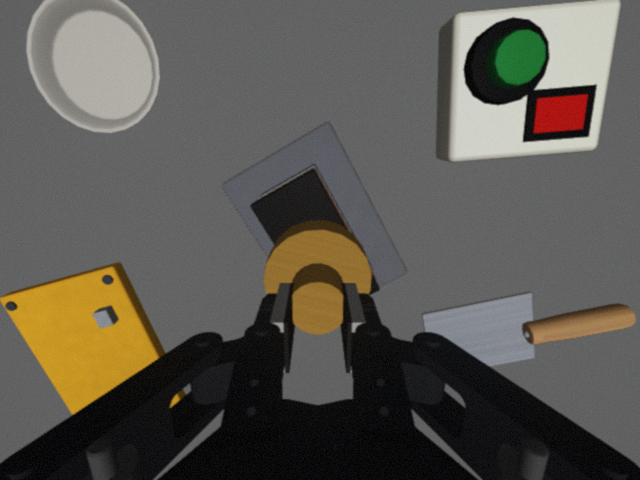

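The weight at (318,275) is positioned above the pile. Lowering.

```bash
python3 -m handwheel '[-0.2,0.8,-0.05,0,0,0,2, -0.2,1.5,-0.05,0,0,0,2, -0.2,1.9,-0.05,0,0,0,2, -0.2,2.1,-0.05,0,0,0,2, -0.2,2.1,-0.05,0,0,0,2, -0.2,2.1,-0.05,0,0,0,2]'
python3 - <<'E'
from h import *
go(.4922,.2378,.0985,1.2)
E
```

```text
t: 38.67
tcp_pos: [0.4924, 0.2379, 0.1011]
tool_rot: [0.695, -0.131, 0.13, -0.695]
force: [0.0, 0.2, -4.5]
finger_gap: 0.258
t 38.67 tcp [0.4924 0.2379 0.1011] psi 1.2 F [ 0.   0.2 -4.5] gap_cm 2.2
  shift cm [-0.02  0.26 -0.01] turn [ 0. -0. -0.]
```

```bash
python3 -m handwheel '[0,0.1,0,0,0,0,2, 0,0.2,0,0,0,0,2, 0,0.25,0,0,0,0,2, 0,0.25,0,0,0,0,2]'
python3 - <<'E'
from h import *
go(.4922,.2378,.0985,1.2)
E
```

```text
t: 39.0
tcp_pos: [0.4923, 0.2381, 0.0989]
tool_rot: [-0.695, 0.13, -0.13, 0.695]
force: [-0.5, -0.1, -4.1]
finger_gap: 0.25
t 39.0 tcp [0.4923 0.2381 0.0989] psi 1.2 F [-0.5 -0.1 -4.1] gap_cm 2.14
  shift cm [ 0.    0.04 -0.03] turn [-0.  0.  0.]
```

```bash
python3 -m handwheel '[0,0.08,0,0,0,0,2, 0,0.15,0,0,0,0,2, 0,0.15,0,0,0,0,2]'
python3 - <<'E'
from h import *
go(.4922,.2378,.0985,1.2)
E
```

```text
t: 39.25
tcp_pos: [0.4924, 0.2381, 0.0984]
tool_rot: [-0.695, 0.13, -0.131, 0.695]
force: [-1.0, -0.6, 4.3]
finger_gap: 0.257
t 39.25 tcp [0.4924 0.2381 0.0984] psi 1.2 F [-1.  -0.6  4.3] gap_cm 2.19
  shift cm [-0.   -0.01 -0.04] turn [-0.     0.     0.001]
```

Contact. Releasing and rising.

```bash
python3 -m handwheel '[0,-0.05,0,0,0,0,2.6, 0,-0.05,0,0,0,0,3.5, 0,-0.05,0,0,0,0,4.5, 0,-0.05,0,0,0,0,4.5, 0,-3,0,0,0,0,4.5, 0,-6,0,0,0,0,4.5, 0,-9,0,0,0,0,4.5,0,-9,0,0,0,0,4.5]'
python3 - <<'E'
from h import *
d=snap("wrist","w30"); go(); C=cloud(d); m=seg(d,(8,80,20),(32,255,255),(250,400,150,350)); Z=C[...,2]
for lo,hi,z in((.062,.076,.069),(.092,.103,.097)):
    P=C[m&(Z>lo)&(Z<hi)]; q=np.argwhere(m&(Z>lo)&(Z<hi))[:,::-1].astype(np.float32); c,r=cv2.minEnclosingCircle(q); print(len(P),np.median(P[:,2]).round(4),c,r,onplane(d,[c],z).round(4),np.linalg.lstsq(np.c_[P[:,:2]-P[:,:2].mean(0),np.ones(len(P))],P[:,2],rcond=None)[0].round(3))
E
```

```text
t: 39.92
tcp_pos: [0.4959, 0.2391, 0.1927]
tool_rot: [-0.693, 0.127, -0.134, 0.697]
force: [1.1, -0.7, 1.4]
finger_gap: 0.527
t 39.97 tcp [0.4946 0.2387 0.1905] psi 1.2 F [-0.2  0.1 -0.6] gap_cm 4.5
  shift cm [0. 0. 0.] turn [-0.005 -0.     0.006]
2651 0.0703 (313.5122375488281, 223.37774658203125) 35.549346923828125 [[0.4874 0.2391 0.069 ]] [ 0.011 -0.006  0.07 ]
1067 0.0983 (313.4300842285156, 234.44406127929688) 18.622331619262695 [[0.4878 0.239  0.097 ]] [ 0.036 -0.017  0.098]
```

View pics/w30.png

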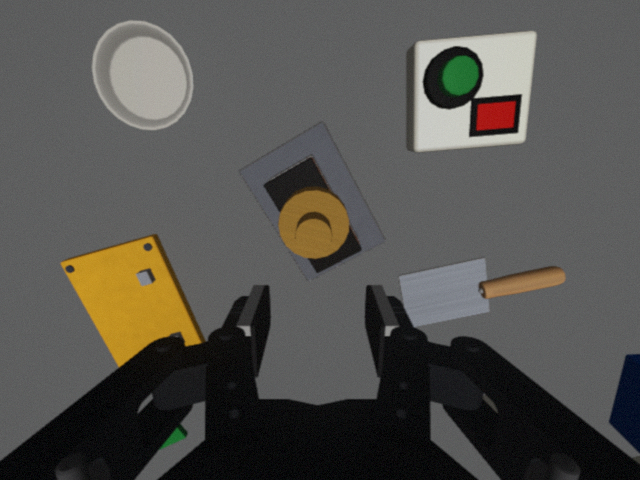

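The weight stands centred at (.4876,.239), 69 mm to its body top. The button is at (462,75) in this view.

Run:
```python
from h import *
d=load("w30"); rep(d,"btn",(45,100,50),(80,255,255),(435,490,50,105),.052)
rep(load("w11"),"btn11",(45,100,50),(80,255,255),(490,560,140,205),.052)
go(.4262,.3782,.12,1.3)
```

```text
btn [0.4258 0.3785] [26.9 26.9] yaw -0.78 1182 z [0.0515 0.0532 0.0546]
btn11 [0.4256 0.3787] [27.  26.7] yaw 1.016 1214 z [0.0517 0.0533 0.0544]
t 39.97 tcp [0.4946 0.2387 0.1905] psi 1.2 F [-0.2  0.1 -0.6] gap_cm 4.5
  shift cm [-11.48   7.02  10.49] turn [-0.004 -0.1    0.007]
```

```bash
python3 -m handwheel '[-3,0,2.5,0,0,0,2, -6,0,5.5,0,-0.05,0,0, -9,0,8,0,-0.1,0,0, -11.5,1,10.5,0,-0.1,0,0, -11.5,4,10.5,0,-0.1,0,0, -11.5,7,10.5,0,-0.1,0,0, -11.5,9,10.5,0,-0.1,0,0, -11.5,9.5,10.5,0,-0.1,0,0, -11.5,9.5,10.5,0,-0.1,0,0]' 30
python3 - <<'E'
from h import *
go(.4258,.3785,.072,1.3); d=snap("wrist","w31")
E
```

```text
t: 40.72
tcp_pos: [0.4215, 0.3766, 0.0898]
tool_rot: [0.702, -0.097, 0.094, -0.699]
force: [0.2, 0.8, 0.0]
finger_gap: -0.0
t 40.72 tcp [0.4215 0.3766 0.0898] psi 1.3 F [0.2 0.8 0. ] gap_cm -0.0
  shift cm [0.37 1.78 0.31] turn [ 0.004  0.    -0.004]
```

View pics/w31.png

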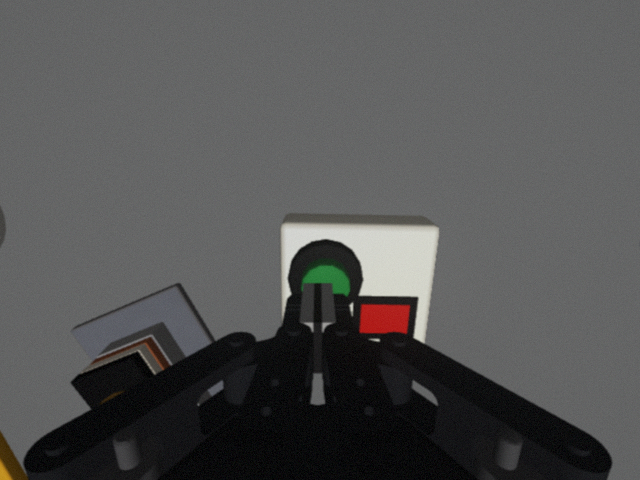

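The green button (326,283) lies just ahead of the shut fingertips at (318,290). Centring, then pressing.

```bash
python3 -m handwheel '[0.35,0,0.3,0,0,0,0, 0.35,0.8,0.3,0,0,0,0, 0.35,1.4,0.3,0,0,0,0, 0.35,1.6,0.3,0,0,0,0, 0.35,1.6,0.3,0,0,0,0]'
python3 - <<'E'
from h import *
go(.4258,.3785,.0635,1.3)
E
```

```text
t: 41.18
tcp_pos: [0.427, 0.3792, 0.076]
tool_rot: [0.701, -0.096, 0.095, -0.7]
force: [0.1, -0.2, -0.6]
finger_gap: 0.005
t 41.18 tcp [0.427  0.3792 0.076 ] psi 1.3 F [ 0.1 -0.2 -0.6] gap_cm 0.04
  shift cm [-0.1   1.25 -0.1 ] turn [ 0.001 -0.    -0.001]
```

```bash
python3 -m handwheel '[-0.1,0.3,-0.1,0,0,0,0, -0.1,0.6,-0.1,0,0,0,0, -0.1,0.8,-0.1,0,0,0,0, -0.1,1,-0.1,0,0,0,0,-0.1,1,-0.1,0,0,0,0]'
python3 -m handwheel '[0,0.15,0,0,0,0,0, 0,0.3,0,0,0,0,0, 0,0.4,0,0,0,0,0, 0,0.4,0,0,0,0,0]'
python3 - <<'E'
from h import *
go()
E
```

```text
t: 41.6
tcp_pos: [0.4259, 0.3788, 0.0662]
tool_rot: [0.701, -0.096, 0.095, -0.701]
force: [-1.3, -0.8, 2.8]
finger_gap: 0.002
t: 41.93
tcp_pos: [0.4259, 0.3788, 0.063]
tool_rot: [0.701, -0.096, 0.095, -0.701]
force: [-1.9, -1.6, 6.6]
finger_gap: 0.001
t 41.93 tcp [0.4259 0.3788 0.063 ] psi 1.3 F [-1.9 -1.6  6.6] gap_cm 0.01
  shift cm [0. 0. 0.] turn [ 0. -0. -0.]
```

```bash
python3 -m handwheel '[0,0.15,0,0,0,0,0, 0,0.3,0,0,0,0,0, 0,0.35,0,0,0,0,0,0,0.35,0,0,0,0,0]'
python3 -m handwheel '[0,0,0,0,0,0,0,0,-2,0,0,0,0,0, 0,-5,0,0,0,0,0, 0,-8,0,0,0,0,0, 0,-12,0,0,0,0,0, 0,-12,0,0,0,0,0,0,-12,0,0,0,0,0]'
python3 - <<'E'
from h import *
d=snap("wrist","w32"); t=snap("side","s32"); go(.40,.45,.2)
E
```

```text
t: 42.27
tcp_pos: [0.426, 0.3788, 0.0626]
tool_rot: [-0.701, 0.095, -0.096, 0.701]
force: [-5.6, -4.1, 27.1]
finger_gap: 0.001
t: 42.85
tcp_pos: [0.4278, 0.3799, 0.1814]
tool_rot: [-0.699, 0.093, -0.097, 0.702]
force: [-0.4, 0.3, -0.8]
finger_gap: -0.002
t 42.95 tcp [0.4257 0.3786 0.1783] psi 1.3 F [-0.7 -0.6  0.2] gap_cm -0.01
  shift cm [-4.38 -2.17  6.19] turn [ 0.001 -0.    -0.001]
```

View pics/s32.png

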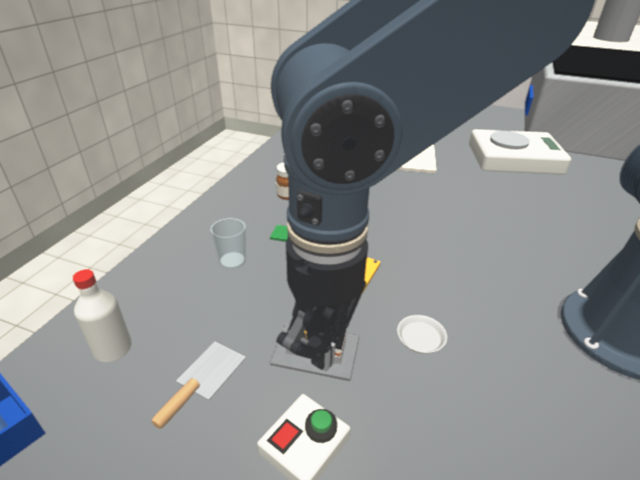

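View pics/w32.png

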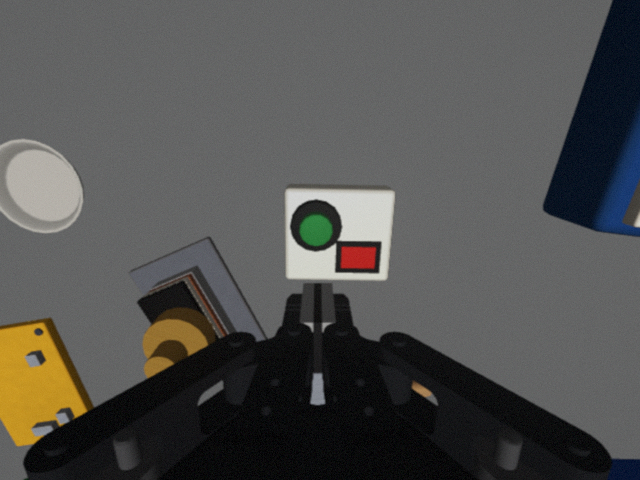

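The button bottomed out, with force rising to 27 N and travel stopping at TCP z .0626. The weight at (178,340) is still on the pile. Backing off for a last look.

```bash
python3 -m handwheel '[-3,-2,3,0,0,0,0, -6,-5,6,0,0,0,0, -9,-6,10,0,0,0,0, -12,-6,14,0,0,0,0, -14,-6,17,0,0,0,0, -14,-6,17,0,0,0,0, -14,-6,17,0,0,0,0,-14,-6,17,0,0,0,0]'
python3 - <<'E'
from h import *
t=snap("top","t33"); s=snap("side","s33"); go()
C=cloud(t); hsv=cv2.cvtColor(t["frame"],cv2.COLOR_RGB2HSV)
rep(t,"weight",(10,120,40),(30,255,255),(195,255,235,300),.069)
rep(t,"black",(0,0,0),(180,255,50),(195,255,235,305),.049)
rep(t,"tile",(45,120,40),(80,255,255),(325,365,165,205),.008)
E
```

```text
t: 43.62
tcp_pos: [0.3351, 0.5804, 0.2361]
tool_rot: [0.702, -0.095, 0.094, -0.699]
force: [0.4, -0.5, -0.2]
finger_gap: 0.001
t 43.72 tcp [0.3364 0.5786 0.2367] psi 1.3 F [ 0.1 -0.2 -0.5] gap_cm 0.0
  shift cm [0. 0. 0.] turn [ 0.004 -0.    -0.001]
weight [0.4881 0.2373] [59.5 54.6] yaw 0.01 616 z [0.0498 0.0699 0.0987]
black [0.4579 0.2333] [44.  29.3] yaw -1.43 185 z [0.0442 0.0494 0.0521]
tile [ 0.6758 -0.0386] [50.2 49.5] yaw 0.132 455 z [0.0051 0.0087 0.012 ]
```

View pics/t33.png

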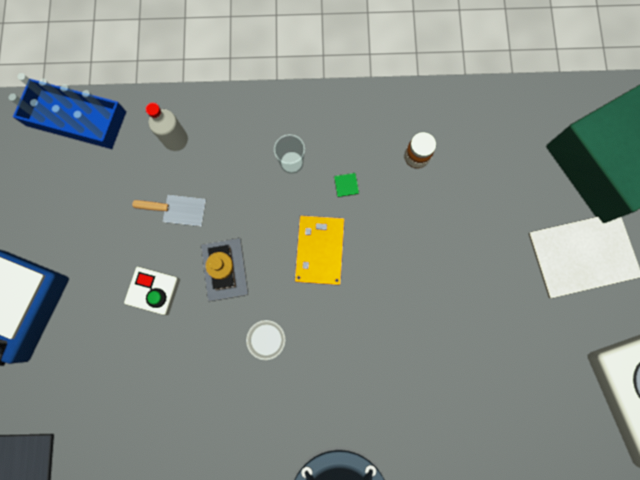

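View pics/s33.png

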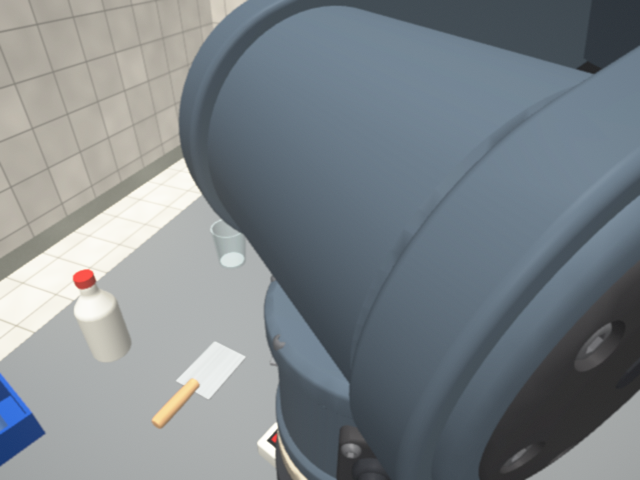

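The top view shows the weight centred on the black-topped pile at (219,265), and all bystanders at their starting pixels. The arm touches nothing (force about 0). The side view is blocked by the arm.

```bash
python3 -c "
from station import manip
print(manip.sign_off())"
```

```text
the job is handed in; nothing more can be done
None
```

The job is done and handed in at about 44 s of the 210 s allowed. No verdict was reported. The blue panel was absent, so the pile is copper, white, black. Each panel was slid home in the jig, let go, gripped afresh and laid on the block. Then I stood the weight on the pile and pressed the start button.

**What the last checks showed:**
- **In the jig:** copper and black measured within 0.3 mm of home. White read 0.9 mm off in y, which I put down to fence pixels in the colour mask, since the picture shows it flush with all three fences.
- **On the block:** every panel lies within about 1 mm of the block centre, with yaw 0.140–0.142 rad against about 0.14 for the block. The top of the pile measured about 50 mm, where 49 mm is expected.
- **Weight:** it stands upright within about 1 mm of centre by the wrist camera after I let go. The last top view put it about 2 mm off.
- **Button:** I read it as fully pressed from the force, which rose to 27 N while travel stopped. I could not read the button joint directly.
- **Bystanders:** the green tile measured in the same place as at the start. The petri dish, spatula, beaker and jar look unmoved in the top view, judged by eye only.

**What did not go as planned:**
- The fresh grip on copper in the jig was shallow, about 2–3 mm of the pads, but it held.
- In the last pictures the arm blocked the side view, and the check of the black panel's outline was useless because the weight covers most of it. The final state therefore rests on the top view and the earlier wrist pictures.

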